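# Load a roller shaft into the sloped rest of an optical shaft gauge

## Robot

A 6-joint arm with a two-finger parallel gripper is mounted at the origin on the work surface. World frame = base frame: x ahead of the robot, y to its left, z up, the work surface at z = 0. Lengths are in m, angles in degrees, forces in N, time in s.
With the tool pointing down it reaches from about 0.35 to 0.975 m from the base axis. Payload 17.4 kg.
Tool frame: the origin (TCP) lies at the very end of the fingers, on their centre line; the grasp point (between the pads) lies 19 mm behind it; z points along the fingers, x is the direction in which the jaws open and shut, and the axes are right-handed (so a half turn about z gives the same grasp; the last joint's range is limited). The gripper opens to 85 mm and grips with 20 to 120 N. Pads are 22 mm wide; open, the fingers measure 114 mm over their backs; the gripper's body (76 mm by 85 mm) begins 54 mm behind the grasp point. The pads swing forward as they close: fully open they stand 13 mm farther back than shut.
Start: joints at [64.183, 6.646, 82.598, -0, 90.757, -2.166], TCP at [0.271, 0.618, 0.209] pointing down, gripper open.
Joint ranges: [-162.19, 162.19], [-47.58, 125.68], [4.15, 143.07], [-65.23, 245.23], [0.69, 171.88], [-170.13, 170.13]. Speed limits (degrees/s): [108.29, 108.29, 127.2, 180, 180, 180].

## Interface

Orientations are given as [roll, pitch, yaw] about the fixed x, y, z axes, in that order (R = Rz(yaw) Ry(pitch) Rx(roll)).
In Python, from cell import manip, cams, order gives the robot as it stands.
- The arm moves only by the tool drive_tool, never from a script. Its argument "plan" is a list of rows, each an object of numbers: "wx", "wy", "wz": the turn, a rotation vector about the world's x, y, z in rad; "dx", "dy", "dz": the shift along the world's x, y, z in m; "jaw": the finger opening in m, from 0 to 0.0854. In form: [{"wx": .., "wy": .., "wz": .., "dx": .., "dy": .., "dz": .., "jaw": ..}, ...]. A call has 1 to 5 rows; each row is the pose to reach, as a shift and turn from the pose measured when the call began; what a row does not reach only later rows make up. A row lasts 1/12 s, in which the tool goes at most 41.7 mm and 7.16 degrees, less where a joint would pass 70% of its speed; a pose out of reach is approached as far as the arm can. A call with a gripper value outside its range is refused whole. The fingers move at their own pace and stop on an object; the grip force is fixed at half the most. Time passes only in rows, so rows that repeat a pose let the fingers close. It gives the time, the measured TCP pose, the force and the opening at its end, in the units of the state.
- manip.read_state(): the state, without advancing time (a new reading comes with each control period).
- cams.capture(name): name is "scene" or "top"; returns a dict with "frame" (384x512x3 uint8, red, green, blue), "mtx" (3x3 intrinsics, pixels), "world_to_cam" (4x4, takes a point from world to camera coordinates). Camera axes: x right, y down, z forward; pixel columns grow to the right and rows downward; lengths in m; the calibration is good to about 2 mm. A picture is of the moment at which its call begins. There is no depth.
- order.close_job(): hands the job in, once; it reports no verdict.
The state is a dict: "clock": time; "q": joint angles; "qd": joint speeds; "joint_efforts": joint torques, N m; "tool_pos": TCP position; "tool_rot": TCP orientation; "ft_force": force on the tool from outside, world axes, zero at the start; "torque": the same for the moment, N m; "grip_width": finger opening in m.
Only numpy, scipy, OpenCV 4.12 (cv2) and the standard library are available. Lean on these libraries where they do the work, as an engineer would, in place of code of your own. Each camera call takes 0.05 s, during which the arm holds its last target.

## Task

Take the collared shaft from its blue stand and lay it gently, without dropping it, in the two sloped V supports on the gauge's carriage while the carriage is still pulled out: collar end uphill, plain end touching the red stop. Let go of it, then push the carriage (it has a blue handle) all the way home between the white gauge heads, with the shaft still seated. Do not bump the heads or disturb the ring, the wooden case and the bottle.

Things in the scene. Friction and masses are not known exactly. Their poses are not given: they have to be found in the camera images.
- shaft: Aluminium shaft, 26 mm diameter, 160 mm long, brass collar of 40 mm diameter over its last 14 mm (y = 66 to 80 mm), dark band near the plain end (-y). About 0.4 kg, centre of mass about 8 mm from the middle towards the collar. Origin: on the axis, midway along the 160 mm. y runs along the shaft from plain end to collar; its turn about y is free. Starts level, axis 50 mm above the table.
- shaft_collar (a point): Point on the shaft's axis in the middle of the brass collar, 73 mm from the shaft's origin.
- stand: Fixed blue stand holding the shaft at the start: plate 70 x 110 x 8 mm, two dark V saddles 12 mm wide centred at y = -40 and +40 mm along the shaft, open between them (68 mm of free shaft, 42 mm of air below its axis); saddle tops level with the shaft's axis. Origin: centre of its underside; z up, y along the shaft.
- gauge: Fixed optical shaft gauge: dark base plate 150 x 440 x 18 mm lying along its y axis (y = -240 to +200 mm). Origin: on the table under the base; z up; the carriage slides along +y to go in between the heads.
- heads: The two white heads of the gauge, fixed on its base, same origin and axes as the gauge: each 80 x 90 x 150 mm, their tops 170 mm above the table, centred at x = -85 and +85 mm, y = +130 mm, with a gap of 90 mm between them. Not to be bumped.
- carriage (a joint): Slide of the white carriage along the gauge's +y, in m: 0 fully out, 0.130 fully home at a hard end stop. It starts between 0 and 0.045, needs about 3 N to move and stays where it is left.
- carriage_handle (a point): Blue upright handle at the outer (-y) end of the carriage: square post 20 x 20 mm, faces along the gauge's x and y, from 35 to 97 mm above the table. This point is on its centre line, 15 mm below its top. Moves with the carriage; about 40 mm free between it and the red stop. Axes as rest (tilted 20 degrees).
- rest (a point): Sloped rest on the carriage. Origin: where the middle of the shaft (shaft origin) lies when seated against the stop, 110 mm above the table. y: along the seated shaft, uphill at 20 degrees, towards the heads; z: square to the slope, up; x: level. Two dark 90-degree V supports 12 mm wide at y = -45 and +45 mm, 78 mm open between them; grey bed 40 mm below the origin along -z.
- rest_stop (a point): Middle of the face of the red end stop plate (32 mm wide, 8 mm thick, top 6 mm above the shaft's axis) at the low end of the rest, on the seated shaft's axis, at y = -80 mm in the rest. The shaft's plain end must touch it; the shaft may not slide down to it by itself. The V mouths are 38 mm wide, their flanks end level with the shaft's axis. Axes as the rest's.
- ring_gauge: Bystander: loose steel ring, 76 mm across, 22 mm high; origin at the centre of its underside.
- block_case: Bystander: loose wooden case 70 x 120 x 30 mm; origin at the centre of its underside.
- cleaner: Bystander: loose white bottle with blue cap, 54 mm across, 105 mm high; origin at the centre of its underside.
There are look-alikes about, which are no part of the job. Of the things that look like the shaft, the smallest one is meant.

How it is judged (in metres and radians):
On the way:
1. the shaft lies released in the sloped V supports, collar uphill, plain end at the stop, with the carriage still out (joint below 0.07) (x of shaft in the frame of rest between -0.004 and 0.004 m and y of shaft in the frame of rest between -0.004 and 0.005 m and z of shaft in the frame of rest between -0.004 and 0.004 m and angle between the y axis of shaft and the y axis of rest, either way round below 0.05 rad and y of shaft_collar in the frame of rest above 0.06 m and contact force between the fingers and shaft below 0.1 N and linear speed of shaft below 0.02 m/s and value of joint carriage below 0.07 m), for 0.2 s.
At the end, for the whole second after the job is handed in: The carriage is within 6 mm of fully home, and the shaft lies at rest and released in both V supports: its middle within 4 mm of the rest's origin across and square to the slope and within 5 mm along it (plain end at the stop), its axis within 0.05 rad of the slope, collar uphill (x of shaft in the frame of rest between -0.004 and 0.004 m and y of shaft in the frame of rest between -0.004 and 0.005 m and z of shaft in the frame of rest between -0.004 and 0.004 m and angle between the y axis of shaft and the y axis of rest, either way round below 0.05 rad and y of shaft_collar in the frame of rest above 0.06 m and contact force between the fingers and shaft below 0.1 N and linear speed of shaft below 0.02 m/s and value of joint carriage above 0.124 m and contact force between shaft and carriage above 0.5 N); the robot touches nothing.
It fails at once if the shaft is dropped (falls freely faster than 0.4 m/s, about 8 mm of fall) (contact force between shaft and anything else below 0.05 N and linear speed of shaft above 0.4 m/s).
It fails at once if the shaft is pressed into the rest with more than 60 N (contact force between shaft and carriage above 60 N).
It fails at once if a gauge head is bumped with more than 5 N (contact force between heads and anything else above 5 N).
It fails at once if the ring, the wooden case or the bottle is shifted by more than 20 mm (distance of any of ring_gauge, block_case, cleaner from where it was at the start of the episode above 0.02 m).
It also fails if it takes over 53 s, if anything falls off the work surface, if the arm or the gripper's body presses on something with over 40 N, if the wrist force passes 120 N, or if a joint passes its speed limit or range.

## Working session

There is one attempt and no reset: what is moved stays moved. The work goes in short steps, Python scripts to look and compute and a tool call to move; the robot and the scene stay as the last step left them, time stands still between calls to the robot, and variables do not carry over. Pictures are saved under pics/ and viewed, and the job is handed in when it is done.

Besides the shell and the picture viewer there is one more tool, called after "Call:" by a JSON object that holds its "method" and its "body". drive_tool: Moves the arm, as the interface text tells. Its arguments: {"type":"object","properties":{"plan":{"type":"array","items":{"type":"object","properties":{"wx":{"type":"number"},"wy":{"type":"number"},"wz":{"type":"number"},"dx":{"type":"number"},"dy":{"type":"number"},"dz":{"type":"number"},"jaw":{"type":"number"}}}}},"required":["plan"]}

```bash
mkdir -p pics; ls; python3 - <<'E'
from cell import manip,cams,order
import cv2,numpy as np
for n in ["scene","top"]:
    c=cams.capture(n); np.savez(f"pics/{n}0.npz",**{k:c[k] for k in("frame","mtx","world_to_cam")})
    cv2.imwrite(f"pics/{n}0.png",cv2.resize(c["frame"][:,:,::-1],(800,600),interpolation=cv2.INTER_CUBIC))
    print(n,c["mtx"].round(1).tolist(),c["world_to_cam"].round(3).tolist())
print(manip.read_state())
E
```

```text
pics
scene [[449.8, 0.0, 250.2], [0.0, 449.8, 191.3], [0.0, 0.0, 1.0]] [[-0.098, 0.995, 0.011, 0.259], [0.775, 0.083, -0.627, -0.362], [-0.625, -0.053, -0.779, 1.787], [0.0, 0.0, 0.0, 1.0]]
top [[464.7, 0.0, 254.9], [0.0, 464.7, 195.8], [0.0, 0.0, 1.0]] [[-0.018, -1.0, 0.009, -0.198], [-0.994, 0.017, -0.106, 0.557], [0.105, -0.011, -0.994, 1.245], [0.0, 0.0, 0.0, 1.0]]
{'clock': 0.1, 'q': array([ 6.41816353e+01,  6.67096258e+00,  8.26325632e+01, -3.78621712e-05,
        9.07575374e+01, -2.16661355e+00]), 'qd': array([-0.06173513, -0.14734305, -0.05528376, -0.0163649 , -0.06424903,
        0.04673493]), 'joint_efforts': array([ 1.18572945e-03, -7.33672643e+01, -6.33784533e+01, -3.58888326e-05,
        5.13155261e-03, -6.01843499e-05]), 'tool_pos': array([0.27072248, 0.61810883, 0.2087339 ]), 'tool_rot': array([-1.79997729e+02,  6.10208638e-02,  6.63482496e+01]), 'ft_force': array([-0.28699223, -0.95372192, -0.69106673]), 'torque': array([0.0160719 , 0.00030542, 0.04504819]), 'grip_width': 0.08527552946117083}
```

View pics/scene0.png

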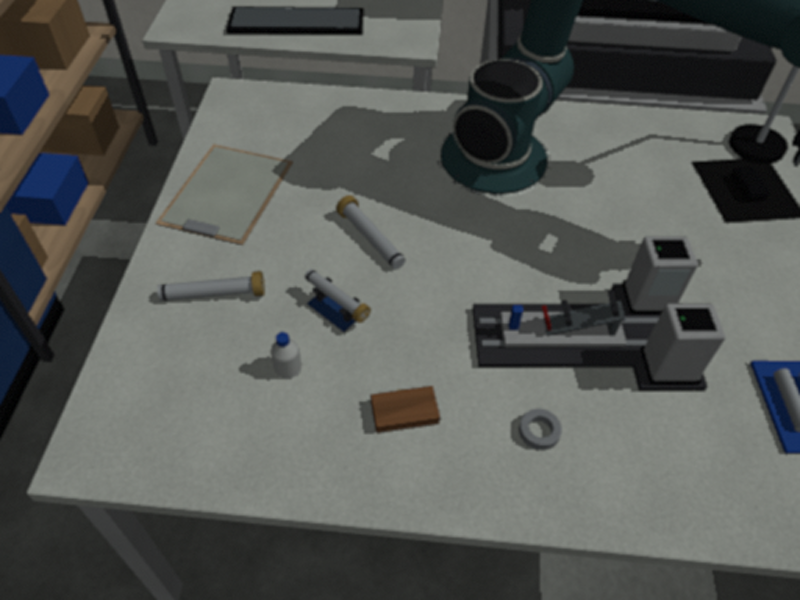

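View pics/top0.png

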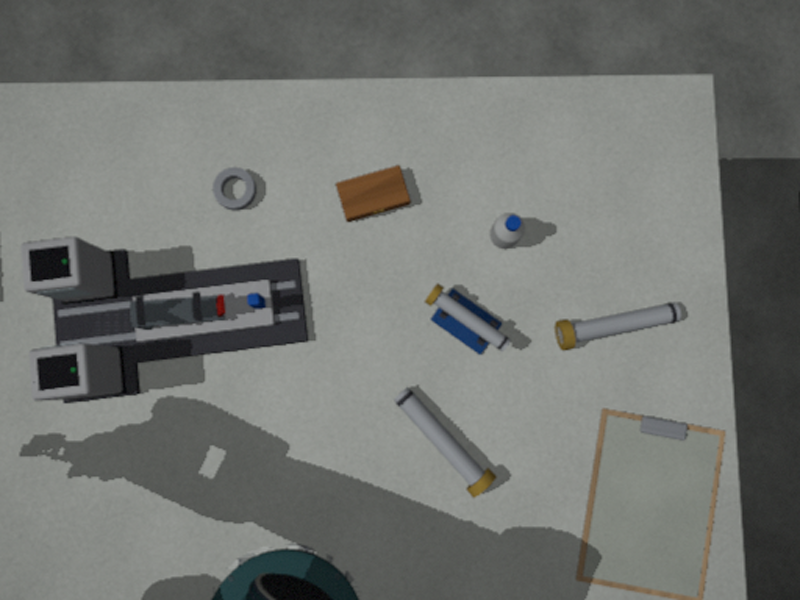

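```bash
cat > h.py <<'E'
import numpy as np,cv2
def load(n):
    d=np.load(f"pics/{n}.npz"); return d["frame"],d["mtx"],d["world_to_cam"]
def proj(P,K,W):
    P=np.atleast_2d(P); c=P@W[:3,:3].T+W[:3,3]; u=c@K.T; return u[:,:2]/u[:,2:]
def ray(uv,K,W):
    R=W[:3,:3]; o=-R.T@W[:3,3]; uv=np.atleast_2d(uv)
    d=np.c_[uv,np.ones(len(uv))]@np.linalg.inv(K).T@R; return o,d/np.linalg.norm(d,axis=1,keepdims=True)
def plane(uv,z,K,W):
    o,d=ray(uv,K,W); return o+d*((z-o[2])/d[:,2:])
def tri(uv1,c1,uv2,c2):
    A=[];b=[]
    for uv,(f,K,W) in((uv1,c1),(uv2,c2)):
        o,d=ray(uv,K,W); M=np.eye(3)-np.outer(d[0],d[0]); A.append(M); b.append(M@o)
    x,r,_,_=np.linalg.lstsq(np.vstack(A),np.hstack(b),rcond=None); return x,np.sqrt(r)
def crop(n,x0,y0,w,h,s,out):
    f=load(n)[0][y0:y0+h,x0:x0+w,::-1]; cv2.imwrite(out,cv2.resize(f,None,fx=s,fy=s,interpolation=cv2.INTER_CUBIC))
E
python3 - <<'E'
from h import *
crop("top0",10,140,195,125,4,"pics/tg.png")
crop("top0",250,170,100,70,8,"pics/ts.png")
crop("scene0",290,140,180,120,4,"pics/sg.png")
crop("scene0",180,160,80,60,8,"pics/ss.png")
E
```

```text
(no output)
```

View pics/tg.png

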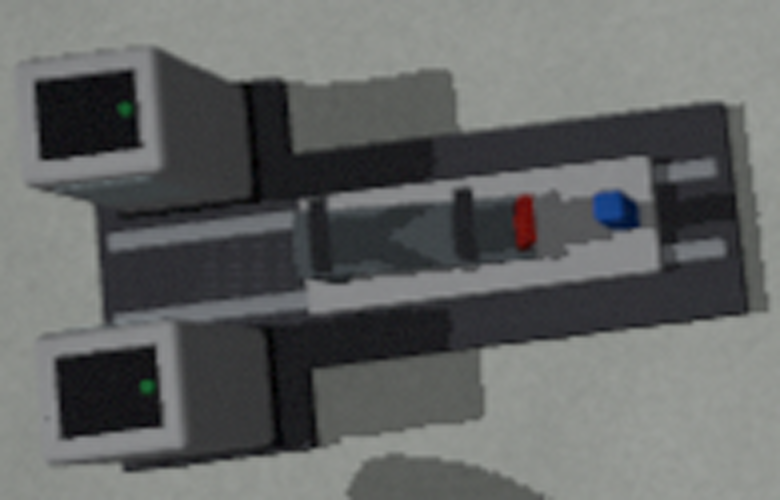

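View pics/ts.png

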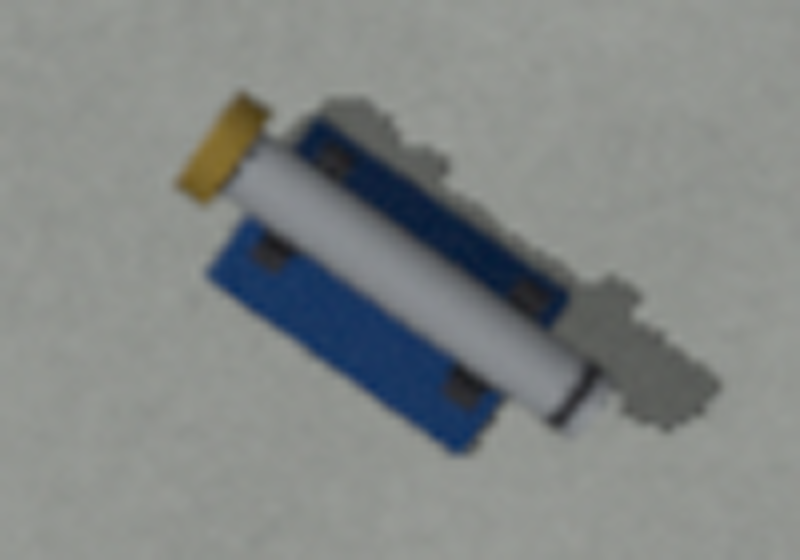

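View pics/sg.png

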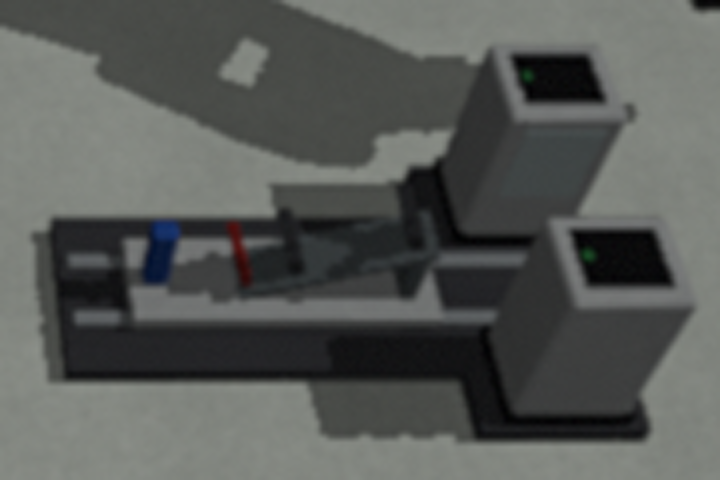

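View pics/ss.png

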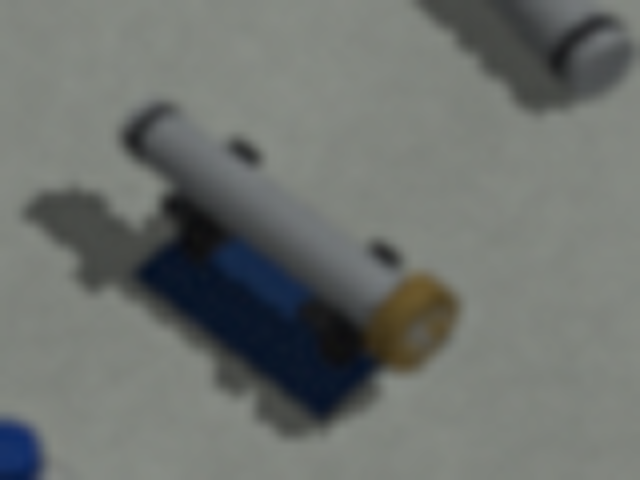

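```bash
python3 - <<'E'
from h import *
T=load("top0");S=load("scene0")
f=lambda p,s,x,y:(np.array(p,float)+.5)/s-.5+np.array([x,y])
def mask(fr,lo,hi,box):
    h=cv2.cvtColor(fr,cv2.COLOR_RGB2HSV); m=cv2.inRange(h,lo,hi); z=np.zeros_like(m); x0,y0,x1,y1=box; z[y0:y1,x0:x1]=m[y0:y1,x0:x1]; return z
def cen(m): 
    y,x=np.nonzero(m); return np.array([x.mean(),y.mean()]),len(x)
# brass
bt=mask(T[0],(12,90,50),(35,255,255),(250,170,300,210)); bs=mask(S[0],(12,90,50),(35,255,255),(220,185,245,210))
ct,cs=cen(bt),cen(bs); print("brass",ct,cs)
print(" top plane z.05",plane(ct[0],.055,*T[1:]), "tri",tri(ct[0],T,cs[0],S))
# plate corners
pc=f([(205,275),(320,118),(570,295),(460,455)],8,250,170); P=plane(pc,.008,*T[1:]); print("plate",P.round(4).tolist(),P.mean(0), np.linalg.norm(np.diff(P,axis=0),axis=1))
m=mask(T[0],(100,110,30),(125,255,255),(270,180,325,230)); y,x=np.nonzero(m); r=cv2.minAreaRect(np.c_[x,y].astype(np.float32)); Q=plane(cv2.boxPoints(r),.008,*T[1:]); print("rect",Q.round(4).tolist(),Q.mean(0))
# shaft edges at z .05 : band ends etc.
for nm,p,z in [("edge",[(262,140),(598,368)],.05),("edge2",[(232,196),(552,420)],.05)]:
    print(nm,plane(f(p,8,250,170),z,*T[1:]).round(4).tolist())
# gauge
print("base end",plane(f([(723,103),(745,312)],4,10,140),.018,*T[1:]).round(4).tolist())
# handle
ht=mask(T[0],(100,110,40),(125,255,255),(150,180,175,200));hs=mask(S[0],(100,110,40),(125,255,255),(320,190,340,215))
for n,m in(("t",ht),("s",hs)):
    y,x=np.nonzero(m);print(n,len(x),x.min(),x.max(),y.min(),y.max())
rt=mask(T[0],(0,110,50),(8,255,255),(130,180,150,210))|mask(T[0],(172,110,50),(180,255,255),(130,180,150,210));rs=mask(S[0],(0,110,50),(8,255,255),(340,190,360,215))|mask(S[0],(172,110,50),(180,255,255),(340,190,360,215))
print("red",cen(rt),cen(rs),tri(cen(rt)[0],T,cen(rs)[0],S))
for c in (rt,rs):
    y,x=np.nonzero(c);print(x.min(),x.max(),y.min(),y.max(), cv2.minAreaRect(np.c_[x,y].astype(np.float32)))
# heads top corners
print("headtops",plane(f([(18,62),(155,45),(166,184),(30,186),(38,338),(178,320),(187,446),(52,464)],4,10,140),.170,*T[1:]).round(4).tolist())
E
```

```text
brass (array([277.36507937, 188.38095238]), 63) (array([230.37096774, 199.67741935]), 62)
 top plane z.05 [[ 0.56990736 -0.2680344   0.055     ]] tri (array([ 0.57044973, -0.26743259,  0.04995961]), array([0.00128002]))
plate [[0.532, -0.2638, 0.008], [0.5865, -0.3053, 0.008], [0.5229, -0.3909, 0.008], [0.4679, -0.3509, 0.008]] [ 0.52731782 -0.32771585  0.008     ] [0.06849917 0.10667266 0.06803683]
rect [[0.5317, -0.2644, 0.008], [0.5863, -0.3046, 0.008], [0.5223, -0.391, 0.008], [0.4682, -0.3506, 0.008]] [ 0.5271063  -0.32763762  0.008     ]
edge [[0.5739, -0.2818, 0.05], [0.4947, -0.3931, 0.05]]
edge2 [[0.555, -0.2712, 0.05], [0.4775, -0.377, 0.05]]
base end [[0.643, -0.0293, 0.018], [0.4971, -0.0439, 0.018]]
t 89 158 169 188 196
s 103 326 334 195 210
red (array([140.64516129, 195.27419355]), 62) (array([349.33333333, 201.15151515]), 33) (array([0.55539108, 0.09721296, 0.07312342]), array([0.00266243]))
138 143 189 201 ((140.5, 195.0), (12.0, 5.0), 90.0)
347 352 195 208 ((349.70001220703125, 201.6000213623047), (13.597792625427246, 2.8460497856140137), 71.56504821777344)
headtops [[0.6489, 0.3828, 0.17], [0.6581, 0.2995, 0.17], [0.5719, 0.2903, 0.17], [0.5721, 0.3727, 0.17], [0.4795, 0.3646, 0.17], [0.4889, 0.2807, 0.17], [0.4131, 0.2733, 0.17], [0.4038, 0.3536, 0.17]]
```

```bash
python3 - <<'E'
from h import *
def br(n,x0,y0,w,h,s,out):
    f=load(n)[0][y0:y0+h,x0:x0+w,::-1]; f=np.clip(f.astype(float)*1.6,0,255).astype(np.uint8); cv2.imwrite(out,cv2.resize(f,None,fx=s,fy=s,interpolation=cv2.INTER_CUBIC))
br("top0",80,175,100,50,8,"pics/tg2.png")
br("scene0",315,185,95,50,8,"pics/sg2.png")
E
```

```text
(no output)
```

View pics/tg2.png

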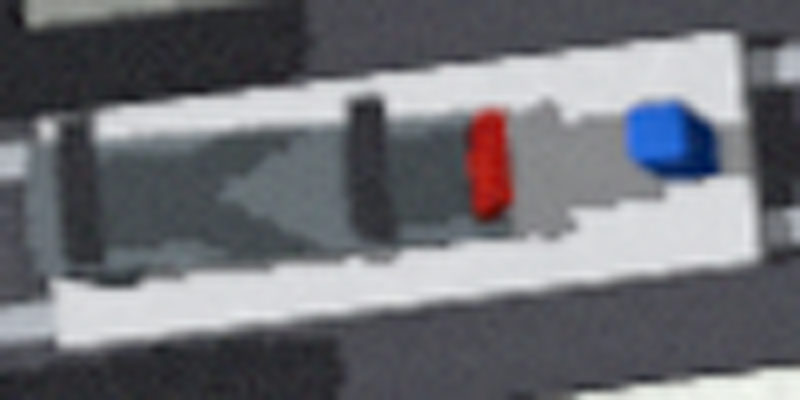

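View pics/sg2.png

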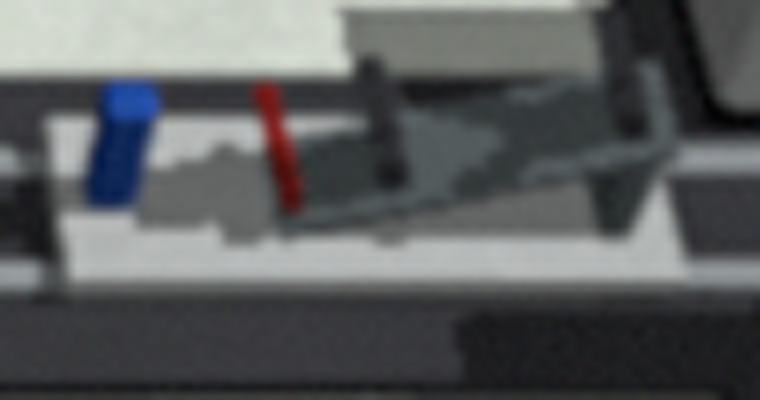

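```bash
python3 - <<'E'
from h import *
T=load("top0");S=load("scene0")
f=lambda p,x,y:(np.array(p,float)+.5)/8-.5+np.array([x,y])
t=lambda p,z:plane(f(p,80,175),z,*T[1:])
s=lambda p,z:plane(f(p,315,185),z,*S[1:])
c=t([(40,120),(740,33),(757,262),(55,345)],.035); print("carr",c.round(4).tolist())
for a,b in((0,1),(3,2)):
    d=c[a]-c[b]; print("yaw",np.degrees(np.arctan2(-d[0],d[1])),np.linalg.norm(d))
d=c[1]-c[2];print("end yaw",np.degrees(np.arctan2(d[1],d[0])),np.linalg.norm(d), "mid",c.mean(0),(c[1]+c[2])/2,(c[0]+c[3])/2)
sn,cs=np.sin(np.radians(20)),np.cos(np.radians(20))
print("stop face top t",t([(470,112),(478,217),(474,164)],.110-.08*sn+.006*cs).round(4).tolist())
print("stop face top s",s([(278,85),(301,210)],.110-.08*sn+.006*cs).round(4).tolist())
print("Vlow t",t([(348,98),(384,97),(360,235),(396,236)],.110-.045*sn).round(4).tolist())
print("Vhigh t",t([(60,122),(95,120),(67,262),(100,262)],.110+.045*sn).round(4).tolist())
print("handle top t",t([(628,105),(682,100),(690,155),(640,165)],.097).round(4).tolist(), "mean",t([(660,132)],.097))
print("handle top s",s([(106,83),(158,84),(154,116),(104,116)],.097).round(4).tolist())
E
```

```text
carr [[0.5779, 0.257, 0.035], [0.6039, 0.0188, 0.035], [0.5251, 0.0129, 0.035], [0.501, 0.2504, 0.035]]
yaw 6.2326946623197 0.23969133295377246
yaw 5.80847304151999 0.2386932826655458
end yaw 4.246384370652056 0.0789874655007722 mid [0.55197031 0.13476765 0.035     ] [0.56451508 0.01583207 0.035     ] [0.53942555 0.25370323 0.035     ]
stop face top t [[0.5715, 0.0979, 0.0883], [0.5369, 0.095, 0.0883], [0.5543, 0.0965, 0.0883]]
stop face top s [[0.5439, 0.0968, 0.0883], [0.6027, 0.1029, 0.0883]]
Vlow t [[0.5759, 0.1361, 0.0946], [0.5761, 0.1244, 0.0946], [0.5311, 0.1316, 0.0946], [0.5306, 0.12, 0.0946]]
Vhigh t [[0.5658, 0.2185, 0.1254], [0.5662, 0.2074, 0.1254], [0.5213, 0.2154, 0.1254], [0.5211, 0.205, 0.1254]]
handle top t [[0.5718, 0.0446, 0.097], [0.5732, 0.0271, 0.097], [0.5551, 0.0245, 0.097], [0.5521, 0.0407, 0.097]] mean [[0.56280486 0.03424451 0.097     ]]
handle top s [[0.557, 0.03, 0.097], [0.5554, 0.0496, 0.097], [0.571, 0.0478, 0.097], [0.573, 0.0291, 0.097]]
```

Call:
{"method": "drive_tool", "body": {"plan": [{"dz": 0.04,"wz": -0.12,"jaw": 0.085},{"dz": 0.08,"wz": -0.24,"jaw": 0.085},{"dz": 0.1,"dx": 0.01,"dy": -0.03,"wz": -0.36,"jaw": 0.085},{"dz": 0.1,"dx": 0.02,"dy": -0.07,"wz": -0.48,"jaw": 0.085},{"dz": 0.1,"dx": 0.03,"dy": -0.11,"wz": -0.6,"jaw": 0.085}]}}

```text
$.plan[0]: bad value
```

Call:
{"method": "drive_tool", "body": {"plan": [{"wx": 0,"wy": 0,"wz": -0.12,"dx": 0,"dy": 0,"dz": 0.04,"jaw": 0.085},{"wx": 0,"wy": 0,"wz": -0.24,"dx": 0,"dy": 0,"dz": 0.08,"jaw": 0.085},{"wx": 0,"wy": 0,"wz": -0.36,"dx": 0.01,"dy": -0.03,"dz": 0.1,"jaw": 0.085},{"wx": 0,"wy": 0,"wz": -0.48,"dx": 0.02,"dy": -0.07,"dz": 0.1,"jaw": 0.085},{"wx": 0,"wy": 0,"wz": -0.6,"dx": 0.03,"dy": -0.11,"dz": 0.1,"jaw": 0.085}]}}

```text
clock: 0.52
tool_pos: [0.3008, 0.5074, 0.3095]
tool_rot: [-180.0, -0.0, 31.7]
ft_force: [1.6, 0.1, 0.2]
grip_width: 0.0854
```

Call:
{"method": "drive_tool", "body": {"plan": [{"wx": 0,"wy": 0,"wz": -0.12,"dx": 0.01,"dy": -0.04,"dz": 0,"jaw": 0.085},{"wx": 0,"wy": 0,"wz": -0.24,"dx": 0.02,"dy": -0.08,"dz": 0,"jaw": 0.085},{"wx": 0,"wy": 0,"wz": -0.36,"dx": 0.03,"dy": -0.12,"dz": 0,"jaw": 0.085},{"wx": 0,"wy": 0,"wz": -0.48,"dx": 0.04,"dy": -0.16,"dz": 0,"jaw": 0.085},{"wx": 0,"wy": 0,"wz": -0.6,"dx": 0.05,"dy": -0.2,"dz": 0,"jaw": 0.085}]}}

```text
clock: 0.93
tool_pos: [0.3506, 0.3055, 0.3092]
tool_rot: [-180.0, -0.0, -3.0]
ft_force: [1.0, -0.4, -0.2]
grip_width: 0.0849
```

Call:
{"method": "drive_tool", "body": {"plan": [{"wx": 0,"wy": 0,"wz": -0.12,"dx": 0.01,"dy": -0.04,"dz": 0,"jaw": 0.085},{"wx": 0,"wy": 0,"wz": -0.24,"dx": 0.02,"dy": -0.08,"dz": 0,"jaw": 0.085},{"wx": 0,"wy": 0,"wz": -0.36,"dx": 0.03,"dy": -0.12,"dz": 0,"jaw": 0.085},{"wx": 0,"wy": 0,"wz": -0.48,"dx": 0.04,"dy": -0.16,"dz": 0,"jaw": 0.085},{"wx": 0,"wy": 0,"wz": -0.58,"dx": 0.05,"dy": -0.2,"dz": 0,"jaw": 0.085}]}}

```text
clock: 1.35
tool_pos: [0.4003, 0.1036, 0.3092]
tool_rot: [-180.0, -0.0, -36.6]
ft_force: [1.1, 1.1, -0.8]
grip_width: 0.0851
```

Call:
{"method": "drive_tool", "body": {"plan": [{"wx": 0,"wy": 0,"wz": 0,"dx": 0.01,"dy": -0.04,"dz": 0,"jaw": 0.085},{"wx": 0,"wy": 0,"wz": 0,"dx": 0.02,"dy": -0.08,"dz": 0,"jaw": 0.085},{"wx": 0,"wy": 0,"wz": 0,"dx": 0.03,"dy": -0.12,"dz": 0,"jaw": 0.085},{"wx": 0,"wy": 0,"wz": 0,"dx": 0.04,"dy": -0.16,"dz": 0,"jaw": 0.085},{"wx": 0,"wy": 0,"wz": 0,"dx": 0.05,"dy": -0.2,"dz": 0,"jaw": 0.085}]}}

```text
clock: 1.77
tool_pos: [0.45, -0.0987, 0.3092]
tool_rot: [-180.0, -0.0, -36.6]
ft_force: [1.1, 1.2, -0.1]
grip_width: 0.0851
```

Remaining: dx +0.081, dy -0.224 with a yaw of +0.005.

Call:
{"method": "drive_tool", "body": {"plan": [{"wx": 0,"wy": 0,"wz": 0.005,"dx": 0.013,"dy": -0.037,"dz": 0,"jaw": 0.085},{"wx": 0,"wy": 0,"wz": 0.005,"dx": 0.026,"dy": -0.074,"dz": 0,"jaw": 0.085},{"wx": 0,"wy": 0,"wz": 0.005,"dx": 0.04,"dy": -0.111,"dz": 0,"jaw": 0.085},{"wx": 0,"wy": 0,"wz": 0.005,"dx": 0.053,"dy": -0.148,"dz": 0,"jaw": 0.085},{"wx": 0,"wy": 0,"wz": 0.005,"dx": 0.067,"dy": -0.185,"dz": 0,"jaw": 0.085}]}}

```text
clock: 2.18
tool_pos: [0.5171, -0.2859, 0.3088]
tool_rot: [-179.9, -0.0, -36.3]
ft_force: [0.5, 0.8, 1.4]
grip_width: 0.0852
```

Call:
{"method": "drive_tool", "body": {"plan": [{"wx": 0,"wy": 0,"wz": 0,"dx": 0.0135,"dy": -0.037,"dz": -0.01,"jaw": 0.085},{"wx": 0,"wy": 0,"wz": 0,"dx": 0.0135,"dy": -0.039,"dz": -0.05,"jaw": 0.085},{"wx": 0,"wy": 0,"wz": 0,"dx": 0.0135,"dy": -0.039,"dz": -0.09,"jaw": 0.085},{"wx": 0,"wy": 0,"wz": 0,"dx": 0.0135,"dy": -0.039,"dz": -0.13,"jaw": 0.085},{"wx": 0,"wy": 0,"wz": 0,"dx": 0.0135,"dy": -0.039,"dz": -0.17,"jaw": 0.085}]}}

```text
clock: 2.6
tool_pos: [0.5302, -0.3249, 0.1365]
tool_rot: [-179.9, 0.0, -36.4]
ft_force: [0.5, 0.3, -0.1]
grip_width: 0.0847
```

```bash
cat >> h.py <<'E'
def snap(tag):
    from cell import cams
    for n in("scene","top"):
        c=cams.capture(n); np.savez(f"pics/{n}{tag}.npz",**{k:c[k] for k in("frame","mtx","world_to_cam")})
E
python3 - <<'E'
from h import *
from cell import manip
snap("1"); st=manip.read_state(); print(st["tool_pos"],st["tool_rot"],st["q"].round(1))
crop("top1",240,160,110,80,6,"pics/t1.png");crop("scene1",170,140,100,80,6,"pics/s1.png")
E
```

```text
[ 0.52804829 -0.32326206  0.13172955] [-179.97270211    0.56912573  -36.33328257] [-33.9   1.9  94.8   0.1  83.8   2.5]
```

View pics/t1.png

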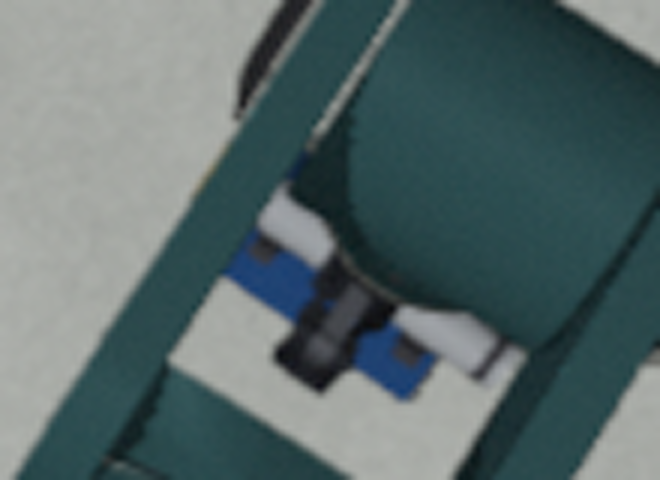

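View pics/s1.png

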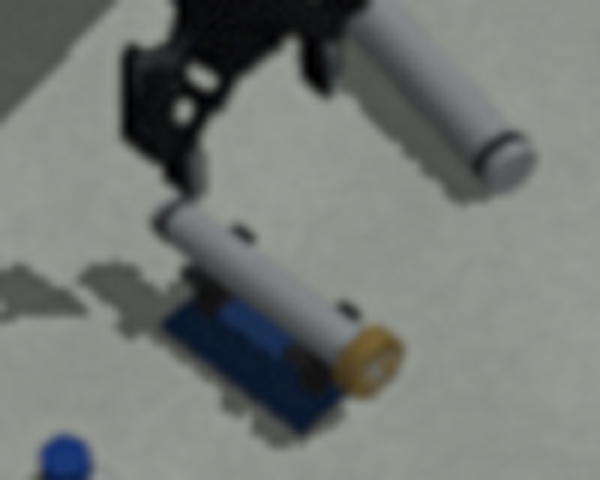

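Call:
{"method": "drive_tool", "body": {"plan": [{"wx": 0,"wy": 0,"wz": 0,"dx": 0.002,"dy": 0,"dz": -0.015,"jaw": 0.085},{"wx": 0,"wy": 0,"wz": 0,"dx": 0.002,"dy": 0,"dz": -0.03,"jaw": 0.085},{"wx": 0,"wy": 0,"wz": 0,"dx": 0.002,"dy": 0,"dz": -0.04,"jaw": 0.085},{"wx": 0,"wy": 0,"wz": 0,"dx": 0.002,"dy": 0,"dz": -0.045,"jaw": 0.085},{"wx": 0,"wy": 0,"wz": 0,"dx": 0.002,"dy": 0,"dz": -0.045,"jaw": 0.085}]}}

```text
clock: 3.12
tool_pos: [0.53, -0.3232, 0.0866]
tool_rot: [-180.0, 0.6, -36.3]
ft_force: [-0.2, -0.6, -1.2]
grip_width: 0.0848
```

Call:
{"method": "drive_tool", "body": {"plan": [{"wx": -0.006,"wy": -0.008,"wz": 0,"dx": 0.0005,"dy": 0.0005,"dz": -0.015,"jaw": 0.085},{"wx": -0.006,"wy": -0.008,"wz": 0,"dx": 0.0005,"dy": 0.0005,"dz": -0.03,"jaw": 0.085},{"wx": -0.006,"wy": -0.008,"wz": 0,"dx": 0.0005,"dy": 0.0005,"dz": -0.045,"jaw": 0.085},{"wx": -0.006,"wy": -0.008,"wz": 0,"dx": 0.0005,"dy": 0.0005,"dz": -0.057,"jaw": 0.085},{"wx": -0.006,"wy": -0.008,"wz": 0,"dx": 0.0005,"dy": 0.0005,"dz": -0.058,"jaw": 0.085}]}}

```text
clock: 3.53
tool_pos: [0.5294, -0.3221, 0.0255]
tool_rot: [-180.0, 0.2, -36.3]
ft_force: [-0.2, -0.3, -0.9]
grip_width: 0.0848
```

Call:
{"method": "drive_tool", "body": {"plan": [{"wx": 0,"wy": 0,"wz": 0,"dx": 0,"dy": 0,"dz": 0,"jaw": 0.03},{"wx": 0,"wy": 0,"wz": 0,"dx": 0,"dy": 0,"dz": 0,"jaw": 0.03},{"wx": 0,"wy": 0,"wz": 0,"dx": 0,"dy": 0,"dz": 0,"jaw": 0.03},{"wx": 0,"wy": 0,"wz": 0,"dx": 0,"dy": 0,"dz": 0,"jaw": 0.03},{"wx": 0,"wy": 0,"wz": 0,"dx": 0,"dy": 0,"dz": 0,"jaw": 0.03}]}}

```text
clock: 3.95
tool_pos: [0.5297, -0.3222, 0.0262]
tool_rot: [-180.0, 0.2, -36.3]
ft_force: [0.2, -0.6, 0.7]
grip_width: 0.0302
```

```bash
python3 - <<'E'
from h import *
from cell import manip
snap("2"); st=manip.read_state(); print(st["tool_pos"],st["tool_rot"],st["ft_force"],st["grip_width"])
crop("top2",240,160,110,80,6,"pics/t2.png");crop("scene2",170,140,100,80,6,"pics/s2.png")
E
```

```text
[ 0.52958102 -0.3221324   0.02597039] [-179.98814762    0.20595884  -36.33042852] [-0.6801175   0.34095308 -0.55301029] 0.030004321241774323
```

View pics/s2.png

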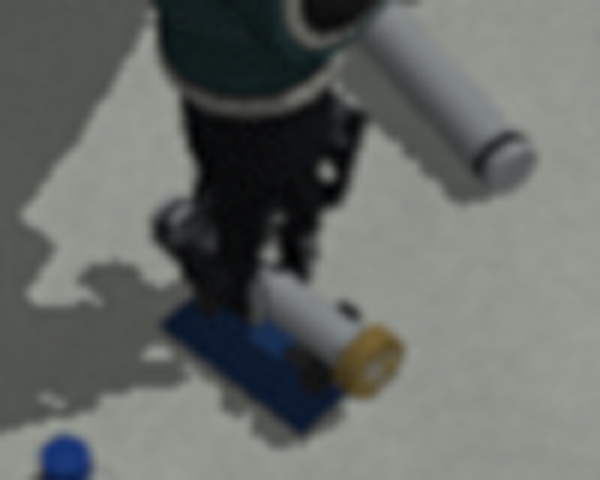

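Call:
{"method": "drive_tool", "body": {"plan": [{"wx": 0,"wy": 0,"wz": 0,"dx": 0,"dy": 0,"dz": 0,"jaw": 0.024},{"wx": 0,"wy": 0,"wz": 0,"dx": 0,"dy": 0,"dz": 0,"jaw": 0.02},{"wx": 0,"wy": 0,"wz": 0,"dx": 0,"dy": 0,"dz": 0,"jaw": 0.015},{"wx": 0,"wy": 0,"wz": 0,"dx": 0,"dy": 0,"dz": 0,"jaw": 0.01},{"wx": 0,"wy": 0,"wz": 0,"dx": 0,"dy": 0,"dz": 0,"jaw": 0.01}]}}

```text
clock: 4.47
tool_pos: [0.5289, -0.3216, 0.0263]
tool_rot: [-180.0, 0.3, -36.3]
ft_force: [-8.5, 6.4, 7.4]
grip_width: 0.0231
```

```bash
python3 - <<'E'
from cell import manip
st=manip.read_state(); print(st["tool_pos"],st["tool_rot"],st["ft_force"],st["torque"],st["grip_width"])
E
```

```text
[ 0.52888824 -0.32164646  0.02629656] [-179.99297761    0.32153853  -36.32850364] [-8.50059862  6.35329113  7.44729682] [0.99400581 1.45185415 0.08059073] 0.023148921640486864
```

Call:
{"method": "drive_tool", "body": {"plan": [{"wx": 0,"wy": 0,"wz": 0,"dx": -0.001,"dy": 0.0007,"dz": 0,"jaw": 0.01},{"wx": 0,"wy": 0,"wz": 0,"dx": -0.001,"dy": 0.0007,"dz": 0.0,"jaw": 0.01},{"wx": 0,"wy": 0,"wz": 0,"dx": -0.001,"dy": 0.0007,"dz": 0.0,"jaw": 0.01}]}}

```text
clock: 4.72
tool_pos: [0.5284, -0.3213, 0.0268]
tool_rot: [-180.0, 0.2, -36.3]
ft_force: [4.6, -2.3, 0.5]
grip_width: 0.0234
```

Call:
{"method": "drive_tool", "body": {"plan": [{"wx": 0,"wy": 0,"wz": 0,"dx": 0,"dy": 0,"dz": 0.004,"jaw": 0.01},{"wx": 0,"wy": 0,"wz": 0,"dx": 0,"dy": 0,"dz": 0.012,"jaw": 0.01},{"wx": 0,"wy": 0,"wz": 0,"dx": 0,"dy": 0,"dz": 0.025,"jaw": 0.01},{"wx": 0,"wy": 0,"wz": 0,"dx": 0,"dy": 0,"dz": 0.04,"jaw": 0.01},{"wx": 0,"wy": 0,"wz": 0,"dx": 0,"dy": 0,"dz": 0.06,"jaw": 0.01}]}}

```text
clock: 5.13
tool_pos: [0.528, -0.321, 0.0878]
tool_rot: [-180.0, 0.3, -36.3]
ft_force: [0.3, 0.9, -4.9]
grip_width: 0.0237
```

Call:
{"method": "drive_tool", "body": {"plan": [{"wx": 0,"wy": 0,"wz": 0,"dx": 0,"dy": 0,"dz": 0.025,"jaw": 0.01},{"wx": 0,"wy": 0,"wz": 0,"dx": 0,"dy": 0,"dz": 0.05,"jaw": 0.01},{"wx": 0,"wy": 0,"wz": 0,"dx": 0,"dy": 0,"dz": 0.075,"jaw": 0.01},{"wx": 0,"wy": 0,"wz": 0,"dx": 0,"dy": 0,"dz": 0.1,"jaw": 0.01},{"wx": 0,"wy": 0,"wz": 0,"dx": 0,"dy": 0,"dz": 0.12,"jaw": 0.01}]}}

```text
clock: 5.55
tool_pos: [0.528, -0.321, 0.2117]
tool_rot: [-180.0, 0.2, -36.3]
ft_force: [0.0, 0.9, -3.8]
grip_width: 0.0233
```

```bash
python3 - <<'E'
from h import *
from cell import manip
snap("3"); st=manip.read_state(); print(st["tool_pos"],st["tool_rot"],st["ft_force"],st["grip_width"])
crop("top3",220,120,160,120,5,"pics/t3.png");crop("scene3",160,100,140,110,5,"pics/s3.png")
E
```

```text
[ 0.52888679 -0.32154748  0.21311392] [-1.79972916e+02 -7.58209689e-02 -3.63249034e+01] [-0.14079175  0.01605691 -4.05963857] 0.02312998691062729
```

View pics/s3.png

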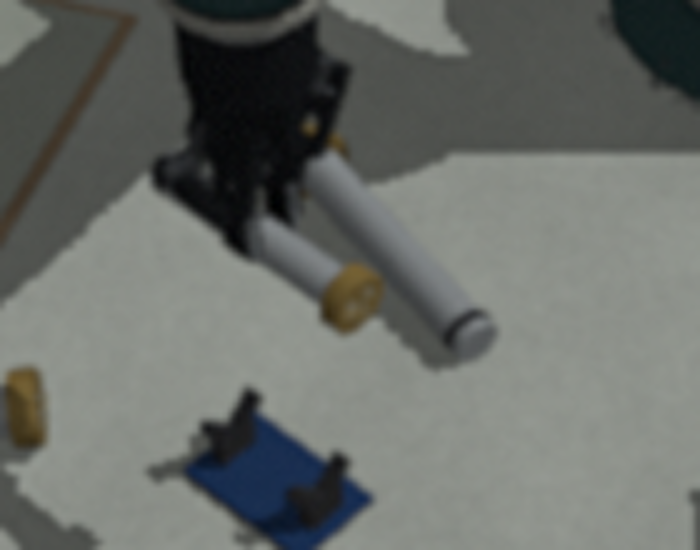

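View pics/t3.png

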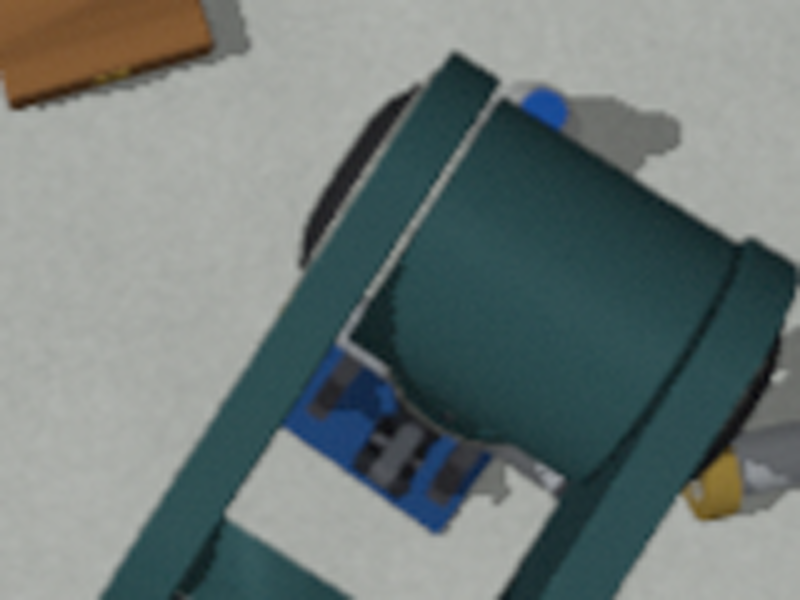

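```bash
cat > tgt.py <<'E'
from h import *
from scipy.spatial.transform import Rotation as Ro
PSI=6.1; REST=np.array([.547,.1715,.110])
def target(off,rest=REST,psi=PSI,s=.006,d=.0234):
    R=(Ro.from_euler('z',psi,degrees=True)*Ro.from_euler('x',20,degrees=True))
    p=rest+R.apply(np.array(off)+[0,s,-d])
    return p,R*Ro.from_euler('x',180,degrees=True),R
def delta(off,up=0,**k):
    from cell import manip
    st=manip.read_state(); p,R,_=target(off,**k); p=p+[0,0,up]
    C=Ro.from_euler('xyz',st["tool_rot"],degrees=True)
    print("target",p.round(4),"d",(p-st["tool_pos"]).round(4),"w",(R*C.inv()).as_rotvec().round(4),"F",st["ft_force"].round(1),"T",st["torque"].round(2),"q",st["q"].round(0),"t",st["clock"])
E
python3 - <<'E'
from tgt import *
delta([0,.006,0],up=.09)
S=load("scene3")
# collar predicted: shaft at tool lateral 0
p=np.array([.5285,-.3213,.2125+.0234]); y=np.array([np.sin(np.radians(36.33)),np.cos(np.radians(36.33)),0])
for s in(-.006,.067,.074): print(s,proj(p+y*s,*S[1:]))
h=cv2.cvtColor(S[0],cv2.COLOR_RGB2HSV);m=cv2.inRange(h,(12,90,50),(35,255,255)); z=np.zeros_like(m);z[150:170,220:240]=m[150:170,220:240];yy,xx=np.nonzero(z);print(xx.mean(),yy.mean(),len(xx))
E
```

```text
target [0.545  0.1907 0.1821] d [ 0.0161  0.5122 -0.031 ] w [ 0.3446 -0.0917  0.733 ] F [-0.1  0.  -4.1] T [-0.06  0.01  0.03] q [-34.  -0.  90.   0.  91.   3.] t 5.65
-0.006 [[210.25011299 145.8537465 ]]
0.067 [[228.63727467 158.45406003]]
0.074 [[230.44666798 159.69399708]]
229.92079207920793 158.9009900990099 101
```

Call:
{"method": "drive_tool", "body": {"plan": [{"wx": 0.034,"wy": -0.009,"wz": 0.073,"dx": 0,"dy": 0.025,"dz": 0,"jaw": 0.01},{"wx": 0.069,"wy": -0.018,"wz": 0.147,"dx": 0,"dy": 0.06,"dz": 0,"jaw": 0.01},{"wx": 0.103,"wy": -0.028,"wz": 0.22,"dx": 0,"dy": 0.1,"dz": 0,"jaw": 0.01},{"wx": 0.138,"wy": -0.037,"wz": 0.293,"dx": 0,"dy": 0.14,"dz": 0,"jaw": 0.01},{"wx": 0.172,"wy": -0.046,"wz": 0.366,"dx": 0,"dy": 0.18,"dz": 0,"jaw": 0.01}]}}

```text
clock: 6.07
tool_pos: [0.5281, -0.1398, 0.2122]
tool_rot: [-169.9, 1.9, -15.0]
ft_force: [1.1, 0.3, -4.7]
grip_width: 0.0232
```

Call:
{"method": "drive_tool", "body": {"plan": [{"wx": 0.034,"wy": -0.009,"wz": 0.073,"dx": 0.003,"dy": 0.04,"dz": 0,"jaw": 0.01},{"wx": 0.069,"wy": -0.018,"wz": 0.147,"dx": 0.006,"dy": 0.08,"dz": 0,"jaw": 0.01},{"wx": 0.103,"wy": -0.028,"wz": 0.22,"dx": 0.01,"dy": 0.12,"dz": 0,"jaw": 0.01},{"wx": 0.138,"wy": -0.037,"wz": 0.293,"dx": 0.013,"dy": 0.16,"dz": 0,"jaw": 0.01},{"wx": 0.172,"wy": -0.046,"wz": 0.366,"dx": 0.016,"dy": 0.19,"dz": 0,"jaw": 0.01}]}}

```text
clock: 6.48
tool_pos: [0.5433, 0.0529, 0.2116]
tool_rot: [-159.8, 0.0, 6.5]
ft_force: [1.0, 0.0, -5.1]
grip_width: 0.0233
```

```bash
python3 - <<'E'
from tgt import *
delta([0,.006,0],up=.09)
E
```

```text
target [0.545  0.1907 0.1821] d [ 0.0016  0.1378 -0.0295] w [-0.003  -0.0008 -0.0063] F [ 1.   0.  -5.1] T [-0.58 -0.02  0.  ] q [ -8.  -8.  98.  20.  94. -14.] t 6.4833
```

Call:
{"method": "drive_tool", "body": {"plan": [{"wx": -0.003,"wy": 0,"wz": -0.006,"dx": 0.001,"dy": 0.035,"dz": 0,"jaw": 0.01},{"wx": -0.003,"wy": 0,"wz": -0.006,"dx": 0.001,"dy": 0.07,"dz": -0.005,"jaw": 0.01},{"wx": -0.003,"wy": 0,"wz": -0.006,"dx": 0.002,"dy": 0.105,"dz": -0.015,"jaw": 0.01},{"wx": -0.003,"wy": 0,"wz": -0.006,"dx": 0.002,"dy": 0.13,"dz": -0.025,"jaw": 0.01},{"wx": -0.003,"wy": 0,"wz": -0.006,"dx": 0.002,"dy": 0.138,"dz": -0.03,"jaw": 0.01}]}}

```text
clock: 6.9
tool_pos: [0.544, 0.1939, 0.1794]
tool_rot: [-160.0, 0.2, 6.3]
ft_force: [0.2, -0.5, -5.1]
grip_width: 0.0231
```

Call:
{"method": "drive_tool", "body": {"plan": [{"wx": 0,"wy": 0,"wz": 0,"dx": 0,"dy": 0,"dz": 0,"jaw": 0.01},{"wx": 0,"wy": 0,"wz": 0,"dx": 0,"dy": 0,"dz": -0.02,"jaw": 0.01},{"wx": 0,"wy": 0,"wz": 0,"dx": 0,"dy": 0,"dz": -0.03,"jaw": 0.01},{"wx": 0,"wy": 0,"wz": 0,"dx": 0,"dy": 0,"dz": -0.035,"jaw": 0.01},{"wx": 0,"wy": 0,"wz": 0,"dx": 0,"dy": 0,"dz": -0.035,"jaw": 0.01}]}}

```text
clock: 7.32
tool_pos: [0.5436, 0.193, 0.1431]
tool_rot: [-160.0, 0.3, 6.2]
ft_force: [-0.7, -0.5, -5.6]
grip_width: 0.0235
```

```bash
python3 - <<'E'
from tgt import *
snap("4")
delta([0,.006,0],up=.05)
crop("top4",40,130,150,110,5,"pics/t4.png");crop("scene4",290,130,150,110,5,"pics/s4.png")
E
```

```text
target [0.545  0.1907 0.1421] d [ 0.0007 -0.0026 -0.0028] w [-0.0001 -0.0029 -0.0018] F [-0.4  0.6 -4.5] T [-0.47 -0.05 -0.05] q [  6.  -5. 102.  20.  83.  -2.] t 7.4167
```

View pics/t4.png

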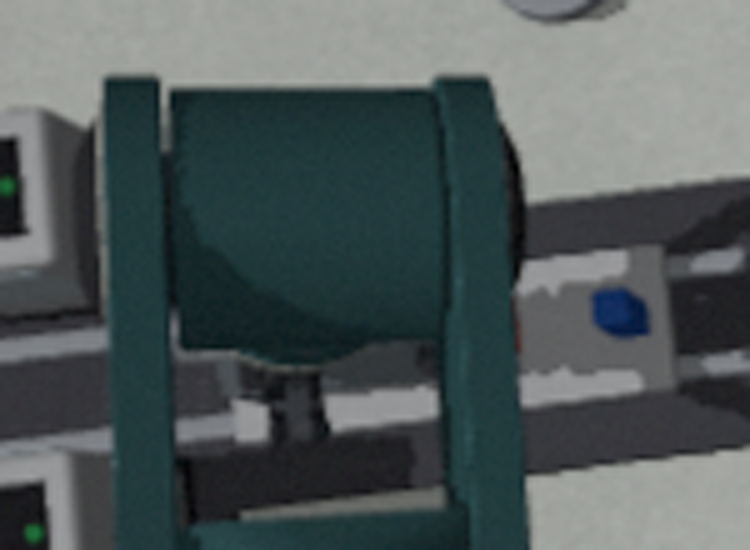

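View pics/s4.png

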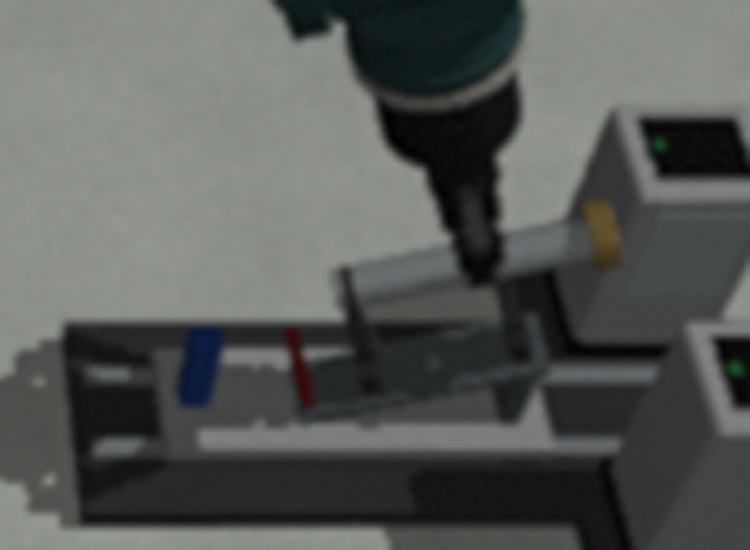

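```bash
python3 - <<'E'
from tgt import *
from cell import manip
S=load("scene0");T=load("top0")
_,_,R=target([0,0,0])
def show(nm,pts,C,x0,y0,s): 
    print(nm,((proj(REST+R.apply(np.array(pts)),*C[1:])-[x0,y0]+.5)*s-.5).round(0).tolist())
for nm,C,a in(("S",S,(315,185,8)),("T",T,(80,175,8))):
    show(nm+" stop far/near top, back far/near top",[(-.016,-.08,.006),(.016,-.08,.006),(-.016,-.088,.006),(.016,-.088,.006),(.016,-.08,-.04)],C,*a)
    show(nm+" Vlow corners",[(-.019,-.039,0),(-.019,-.051,0),(.019,-.039,0),(.019,-.051,0)],C,*a)
    show(nm+" Vhigh corners",[(-.019,.051,0),(-.019,.039,0),(.019,.051,0),(.019,.039,0)],C,*a)
# held shaft in scene4
st=manip.read_state(); C=Ro.from_euler('xyz',st["tool_rot"],degrees=True); S4=load("scene4")
o=st["tool_pos"]+C.apply([0,0.006,-.0234]) # tool y = -shaft y
ydir=C.apply([0,-1,0])
print("tool y check",ydir, R.apply([0,1,0]))
for s in(-.08,0,.066,.08): print(s,((proj(o+ydir*s,*S4[1:])-[290,130]+.5)*5-.5).round(0))
E
```

```text
S stop far/near top, back far/near top [[268.0, 75.0], [280.0, 141.0], [247.0, 79.0], [259.0, 146.0], [300.0, 209.0]]
S Vlow corners [[377.0, 55.0], [345.0, 62.0], [393.0, 134.0], [361.0, 141.0]]
S Vhigh corners [[618.0, 4.0], [585.0, 11.0], [639.0, 83.0], [606.0, 90.0]]
T stop far/near top, back far/near top [[484.0, 210.0], [475.0, 113.0], [509.0, 208.0], [500.0, 111.0], [459.0, 134.0]]
T Vlow corners [[354.0, 232.0], [392.0, 229.0], [343.0, 116.0], [381.0, 113.0]]
T Vhigh corners [[59.0, 256.0], [100.0, 253.0], [49.0, 137.0], [89.0, 134.0]]
tool y check [-0.10059175  0.93415376  0.34240043] [-0.09985556  0.93437203  0.34202014]
-0.08 [[328. 291.]]
0 [[466. 261.]]
0.066 [[583. 235.]]
0.08 [[609. 230.]]
```

Call:
{"method": "drive_tool", "body": {"plan": [{"wx": 0,"wy": -0.003,"wz": -0.002,"dx": 0.001,"dy": -0.0025,"dz": -0.01,"jaw": 0.01},{"wx": 0,"wy": -0.003,"wz": -0.002,"dx": 0.001,"dy": -0.0025,"dz": -0.02,"jaw": 0.01},{"wx": 0,"wy": -0.003,"wz": -0.002,"dx": 0.001,"dy": -0.0025,"dz": -0.03,"jaw": 0.01},{"wx": 0,"wy": -0.003,"wz": -0.002,"dx": 0.001,"dy": -0.0025,"dz": -0.038,"jaw": 0.01},{"wx": 0,"wy": -0.003,"wz": -0.002,"dx": 0.001,"dy": -0.0025,"dz": -0.04,"jaw": 0.01}]}}

```text
clock: 7.83
tool_pos: [0.5444, 0.1907, 0.1027]
tool_rot: [-160.0, 0.1, 6.1]
ft_force: [-0.4, 0.5, -5.4]
grip_width: 0.0234
```

```bash
python3 - <<'E'
from tgt import *
snap("5")
delta([0,.005,0.0])
crop("scene5",310,150,110,80,7,"pics/s5.png")
E
```

```text
target [0.5451 0.1897 0.0918] d [ 0.0001 -0.0011 -0.0124] w [ 0.     -0.0011  0.0001] F [ 0.   0.2 -4.9] T [-0.46 -0.1  -0.01] q [  6.  -4. 105.  20.  80.  -4.] t 7.9333
```

View pics/s5.png

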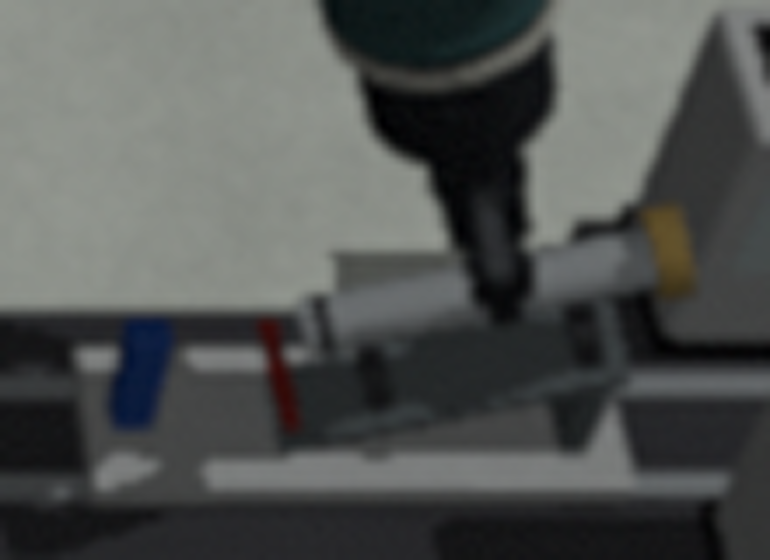

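Call:
{"method": "drive_tool", "body": {"plan": [{"wx": 0,"wy": 0,"wz": 0,"dx": 0,"dy": 0,"dz": -0.0025,"jaw": 0.01},{"wx": 0,"wy": 0,"wz": 0,"dx": 0,"dy": 0,"dz": -0.005,"jaw": 0.01},{"wx": 0,"wy": 0,"wz": 0,"dx": 0,"dy": 0,"dz": -0.007,"jaw": 0.01}]}}

```text
clock: 8.18
tool_pos: [0.545, 0.1909, 0.0971]
tool_rot: [-160.0, 0.0, 6.1]
ft_force: [0.0, -0.4, -5.3]
grip_width: 0.0233
```

Call:
{"method": "drive_tool", "body": {"plan": [{"wx": 0,"wy": 0,"wz": 0,"dx": 0,"dy": 0,"dz": -0.001,"jaw": 0.01},{"wx": 0,"wy": 0,"wz": 0,"dx": 0,"dy": 0,"dz": -0.002,"jaw": 0.01},{"wx": 0,"wy": 0,"wz": 0,"dx": 0,"dy": 0,"dz": -0.002,"jaw": 0.01}]}}

```text
clock: 8.43
tool_pos: [0.545, 0.1909, 0.095]
tool_rot: [-160.0, 0.1, 6.1]
ft_force: [-0.3, 0.2, -3.9]
grip_width: 0.0233
```

Call:
{"method": "drive_tool", "body": {"plan": [{"wx": 0,"wy": 0,"wz": 0,"dx": 0,"dy": 0,"dz": -0.0005,"jaw": 0.01},{"wx": 0,"wy": 0,"wz": 0,"dx": 0,"dy": 0,"dz": -0.001,"jaw": 0.01},{"wx": 0,"wy": 0,"wz": 0,"dx": 0,"dy": 0,"dz": -0.0015,"jaw": 0.01}]}}

```text
clock: 8.68
tool_pos: [0.545, 0.1909, 0.0935]
tool_rot: [-160.0, 0.0, 6.1]
ft_force: [-0.7, 0.4, -4.5]
grip_width: 0.0232
```

Call:
{"method": "drive_tool", "body": {"plan": [{"wx": 0,"wy": 0,"wz": 0,"dx": 0,"dy": 0,"dz": -0.0004,"jaw": 0.01},{"wx": 0,"wy": 0,"wz": 0,"dx": 0,"dy": 0,"dz": -0.0008,"jaw": 0.01},{"wx": 0,"wy": 0,"wz": 0,"dx": 0,"dy": 0,"dz": -0.001,"jaw": 0.01}]}}

```text
clock: 8.93
tool_pos: [0.545, 0.1909, 0.0925]
tool_rot: [-160.0, 0.0, 6.1]
ft_force: [-0.3, 0.2, -5.4]
grip_width: 0.0234
```

Call:
{"method": "drive_tool", "body": {"plan": [{"wx": 0,"wy": 0,"wz": 0,"dx": 0,"dy": 0,"dz": -0.0004,"jaw": 0.01},{"wx": 0,"wy": 0,"wz": 0,"dx": 0,"dy": 0,"dz": -0.0008,"jaw": 0.01},{"wx": 0,"wy": 0,"wz": 0,"dx": 0,"dy": 0,"dz": -0.001,"jaw": 0.01}]}}

```text
clock: 9.18
tool_pos: [0.5451, 0.1909, 0.0917]
tool_rot: [-160.0, 0.0, 6.1]
ft_force: [0.1, 0.4, -1.4]
grip_width: 0.0232
```

Call:
{"method": "drive_tool", "body": {"plan": [{"wx": 0,"wy": 0,"wz": 0,"dx": 0,"dy": 0,"dz": -0.0003,"jaw": 0.01},{"wx": 0,"wy": 0,"wz": 0,"dx": 0,"dy": 0,"dz": -0.0005,"jaw": 0.01},{"wx": 0,"wy": 0,"wz": 0,"dx": 0,"dy": 0,"dz": -0.0005,"jaw": 0.01}]}}

```text
clock: 9.43
tool_pos: [0.5452, 0.1909, 0.0916]
tool_rot: [-160.0, 0.0, 6.1]
ft_force: [-1.3, -0.8, 1.1]
grip_width: 0.0233
```

```bash
python3 - <<'E'
from tgt import *
delta([0,.005,0.0])
E
```

```text
target [0.5451 0.1897 0.0918] d [-0.0002 -0.0012  0.0002] w [-0.0003 -0.0001 -0.0001] F [-1.3 -0.8  1.1] T [-0.31  0.26  0.21] q [  6.  -3. 106.  20.  78.  -4.] t 9.4333
```

Call:
{"method": "drive_tool", "body": {"plan": [{"wx": 0,"wy": 0,"wz": 0,"dx": 0,"dy": -0.0009,"dz": 0,"jaw": 0.01},{"wx": 0,"wy": 0,"wz": 0,"dx": 0.0002,"dy": -0.0019,"dz": -0.0004,"jaw": 0.01},{"wx": 0,"wy": 0,"wz": 0,"dx": 0.0002,"dy": -0.0019,"dz": -0.0004,"jaw": 0.01}]}}

```text
clock: 9.68
tool_pos: [0.5454, 0.1888, 0.0909]
tool_rot: [-160.0, 0.0, 6.1]
ft_force: [-1.1, -2.3, -3.7]
grip_width: 0.0231
```

Call:
{"method": "drive_tool", "body": {"plan": [{"wx": 0,"wy": 0,"wz": 0,"dx": 0.0001,"dy": -0.0009,"dz": -0.0003,"jaw": 0.01},{"wx": 0,"wy": 0,"wz": 0,"dx": 0.0002,"dy": -0.0019,"dz": -0.0007,"jaw": 0.01},{"wx": 0,"wy": 0,"wz": 0,"dx": 0.0002,"dy": -0.0019,"dz": -0.0007,"jaw": 0.01}]}}

```text
clock: 9.93
tool_pos: [0.5456, 0.1868, 0.0901]
tool_rot: [-160.0, 0.0, 6.1]
ft_force: [0.0, 0.3, -3.1]
grip_width: 0.0232
```

Call:
{"method": "drive_tool", "body": {"plan": [{"wx": 0,"wy": 0,"wz": 0,"dx": 0.0001,"dy": -0.0005,"dz": -0.0002,"jaw": 0.01},{"wx": 0,"wy": 0,"wz": 0,"dx": 0.0001,"dy": -0.0009,"dz": -0.0003,"jaw": 0.01},{"wx": 0,"wy": 0,"wz": 0,"dx": 0.0001,"dy": -0.0009,"dz": -0.0003,"jaw": 0.01}]}}

```text
clock: 10.18
tool_pos: [0.5457, 0.1858, 0.0898]
tool_rot: [-160.0, 0.0, 6.1]
ft_force: [-0.1, 1.1, -2.2]
grip_width: 0.0236
```

Call:
{"method": "drive_tool", "body": {"plan": [{"wx": 0,"wy": 0,"wz": 0,"dx": 0.0001,"dy": -0.0005,"dz": -0.0002,"jaw": 0.01},{"wx": 0,"wy": 0,"wz": 0,"dx": 0.0001,"dy": -0.0009,"dz": -0.0003,"jaw": 0.01},{"wx": 0,"wy": 0,"wz": 0,"dx": 0.0001,"dy": -0.0009,"dz": -0.0003,"jaw": 0.01}]}}

```text
clock: 10.43
tool_pos: [0.5459, 0.1849, 0.0895]
tool_rot: [-160.0, 0.0, 6.1]
ft_force: [0.6, -0.0, -3.1]
grip_width: 0.0233
```

Call:
{"method": "drive_tool", "body": {"plan": [{"wx": 0,"wy": 0,"wz": 0,"dx": 0.0001,"dy": -0.0005,"dz": -0.0002,"jaw": 0.01},{"wx": 0,"wy": 0,"wz": 0,"dx": 0.0001,"dy": -0.0009,"dz": -0.0003,"jaw": 0.01},{"wx": 0,"wy": 0,"wz": 0,"dx": 0.0001,"dy": -0.0009,"dz": -0.0003,"jaw": 0.01}]}}

```text
clock: 10.68
tool_pos: [0.5459, 0.1839, 0.0891]
tool_rot: [-160.0, 0.0, 6.1]
ft_force: [-0.5, 0.2, -2.8]
grip_width: 0.0233
```

Call:
{"method": "drive_tool", "body": {"plan": [{"wx": 0,"wy": 0,"wz": 0,"dx": 0.0001,"dy": -0.0005,"dz": -0.0002,"jaw": 0.01},{"wx": 0,"wy": 0,"wz": 0,"dx": 0.0001,"dy": -0.0009,"dz": -0.0003,"jaw": 0.01},{"wx": 0,"wy": 0,"wz": 0,"dx": 0.0001,"dy": -0.0014,"dz": -0.0005,"jaw": 0.01},{"wx": 0,"wy": 0,"wz": 0,"dx": 0.0001,"dy": -0.0014,"dz": -0.0005,"jaw": 0.01}]}}

```text
clock: 11.02
tool_pos: [0.5461, 0.1826, 0.089]
tool_rot: [-160.0, -0.0, 6.1]
ft_force: [-2.7, 2.6, 2.9]
grip_width: 0.0236
```

```bash
python3 - <<'E'
from tgt import *
snap("6")
delta([0,0,0.0])
crop("scene6",310,150,110,80,7,"pics/s6.png"); crop("top6",80,160,110,70,7,"pics/t6.png")
E
```

```text
target [0.5456 0.1851 0.0901] d [-0.0006  0.0025  0.0011] w [-0.0003  0.      0.0001] F [-2.9  2.1  4.2] T [0.36 0.47 0.22] q [  5.  -3. 106.  20.  78.  -5.] t 11.1167
```

View pics/s6.png

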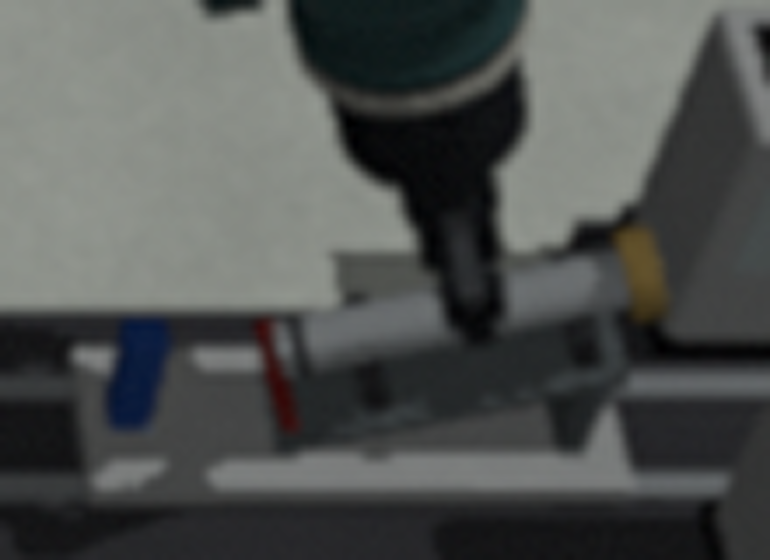

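View pics/t6.png

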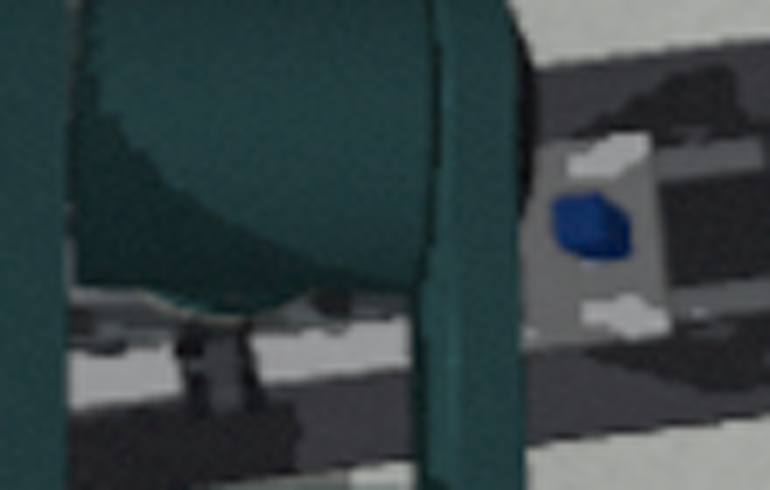

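Call:
{"method": "drive_tool", "body": {"plan": [{"wx": 0,"wy": 0,"wz": 0,"dx": 0.0,"dy": -0.0005,"dz": 0,"jaw": 0.01},{"wx": 0,"wy": 0,"wz": 0,"dx": 0.0,"dy": -0.001,"dz": -0.0001,"jaw": 0.01},{"wx": 0,"wy": 0,"wz": 0,"dx": 0,"dy": -0.001,"dz": -0.0001,"jaw": 0.01}]}}

```text
clock: 11.37
tool_pos: [0.5462, 0.1815, 0.089]
tool_rot: [-160.0, -0.0, 6.1]
ft_force: [-1.7, 1.9, 1.9]
grip_width: 0.0233
```

Call:
{"method": "drive_tool", "body": {"plan": [{"wx": 0,"wy": 0,"wz": 0,"dx": 0,"dy": 0,"dz": 0,"jaw": 0.026},{"wx": 0,"wy": 0,"wz": 0,"dx": 0,"dy": 0,"dz": 0,"jaw": 0.03},{"wx": 0,"wy": 0,"wz": 0,"dx": 0,"dy": 0,"dz": 0,"jaw": 0.04},{"wx": 0,"wy": 0,"wz": 0,"dx": 0,"dy": 0,"dz": 0,"jaw": 0.055},{"wx": 0,"wy": 0,"wz": 0,"dx": 0,"dy": 0,"dz": 0,"jaw": 0.06}]}}

```text
clock: 11.78
tool_pos: [0.5463, 0.1814, 0.089]
tool_rot: [-160.0, -0.0, 6.1]
ft_force: [0.6, -0.4, -0.5]
grip_width: 0.0597
```

```bash
python3 - <<'E'
from tgt import *
snap("7")
delta([0,0,0.0])
crop("scene7",310,150,110,80,7,"pics/s7.png")
E
```

```text
target [0.5456 0.1851 0.0901] d [-0.0007  0.0036  0.0011] w [-0.0003  0.0003  0.0004] F [0.6 0.2 0.4] T [-0.17 -0.02  0.01] q [  5.  -3. 106.  20.  78.  -5.] t 11.8833
```

View pics/s7.png

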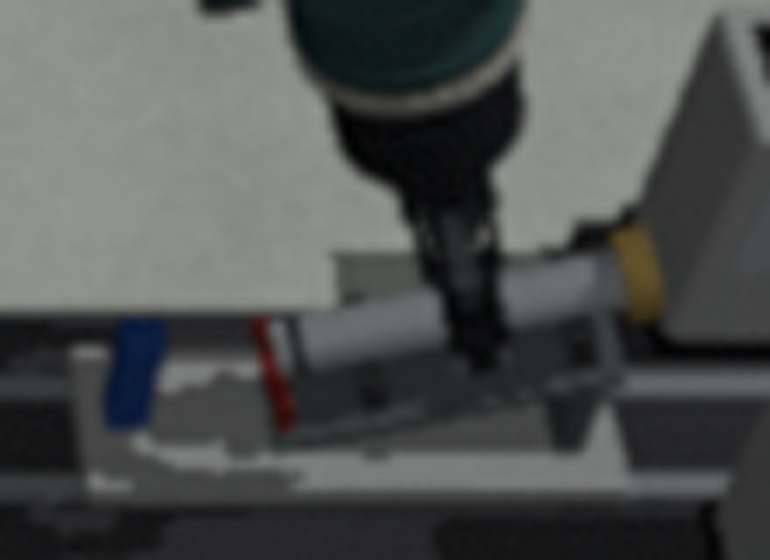

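Call:
{"method": "drive_tool", "body": {"plan": [{"wx": 0,"wy": 0,"wz": 0,"dx": 0,"dy": -0.0034,"dz": 0.0094,"jaw": 0.06},{"wx": 0,"wy": 0,"wz": 0,"dx": 0.001,"dy": -0.0085,"dz": 0.0235,"jaw": 0.06},{"wx": 0,"wy": 0,"wz": 0,"dx": 0.0016,"dy": -0.015,"dz": 0.042,"jaw": 0.06},{"wx": 0,"wy": 0,"wz": 0,"dx": 0.0025,"dy": -0.0238,"dz": 0.0658,"jaw": 0.06},{"wx": 0,"wy": 0,"wz": 0,"dx": 0.0036,"dy": -0.034,"dz": 0.094,"jaw": 0.06}]}}

```text
clock: 12.3
tool_pos: [0.5493, 0.147, 0.1838]
tool_rot: [-160.0, 0.1, 6.1]
ft_force: [0.9, 0.1, 0.3]
grip_width: 0.06
```

```bash
python3 - <<'E'
from tgt import *
snap("8")
delta([0,0,0.0])
crop("scene8",310,150,110,80,7,"pics/s8.png"); crop("top8",80,160,110,70,7,"pics/t8.png")
E
```

```text
target [0.5456 0.1851 0.0901] d [-0.006   0.0386 -0.0985] w [-0.0005  0.0071  0.0012] F [ 1.1 -0.3 -0.1] T [-0.11 -0.01  0.05] q [  2.  -7. 100.  20.  88.  -5.] t 12.4
```

View pics/s8.png

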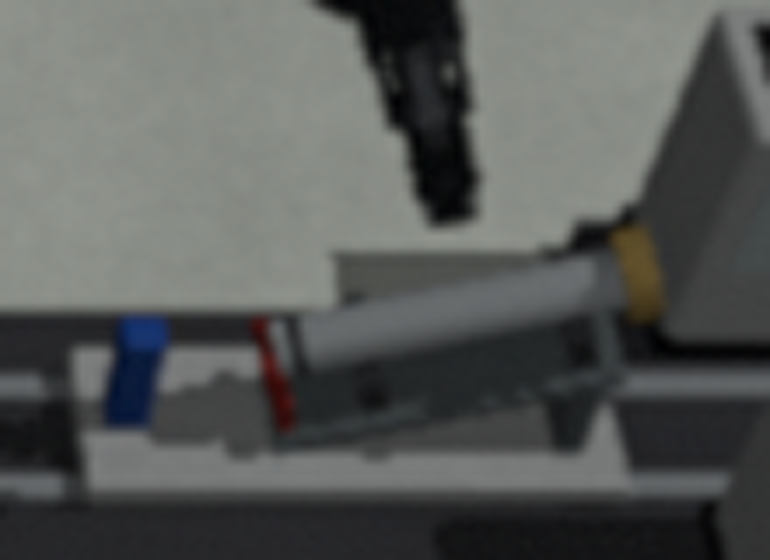

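View pics/t8.png

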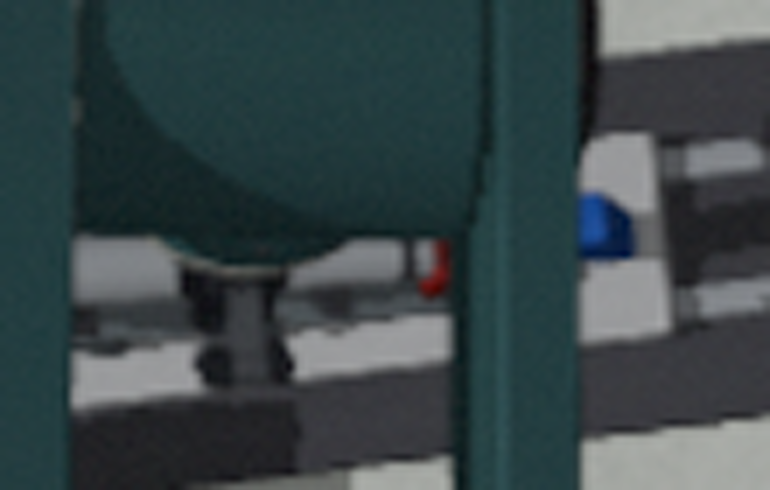

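Call:
{"method": "drive_tool", "body": {"plan": [{"wx": -0.05,"wy": -0.005,"wz": 0,"dx": 0.003,"dy": -0.03,"dz": 0.01,"jaw": 0.03},{"wx": -0.125,"wy": -0.013,"wz": 0,"dx": 0.007,"dy": -0.065,"dz": 0.015,"jaw": 0.0},{"wx": -0.2,"wy": -0.021,"wz": 0,"dx": 0.011,"dy": -0.1,"dz": 0.015,"jaw": 0.0},{"wx": -0.28,"wy": -0.03,"wz": 0,"dx": 0.014,"dy": -0.13,"dz": 0.015,"jaw": 0.0},{"wx": -0.347,"wy": -0.037,"wz": 0,"dx": 0.017,"dy": -0.153,"dz": 0.01,"jaw": 0.0}]}}

```text
clock: 12.82
tool_pos: [0.569, -0.0089, 0.2004]
tool_rot: [179.7, -0.5, 6.1]
ft_force: [0.8, 0.8, 0.1]
grip_width: 0.0004
```

```bash
python3 - <<'E'
from tgt import *
from cell import manip
snap("9"); st=manip.read_state(); print(st["tool_pos"],st["tool_rot"],st["grip_width"],st["ft_force"])
crop("scene9",300,140,120,85,6,"pics/s9.png"); crop("top9",60,150,130,80,6,"pics/t9.png")
E
```

```text
[ 0.56845422 -0.0078119   0.19843327] [179.87527491  -0.37622247   6.11346049] -0.00012078673370002885 [-0.05649046  0.7149744  -1.02541003]
```

View pics/s9.png

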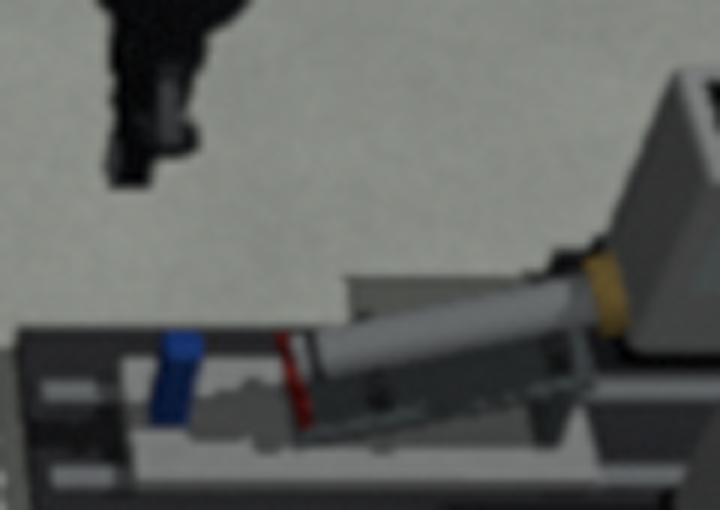

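View pics/t9.png

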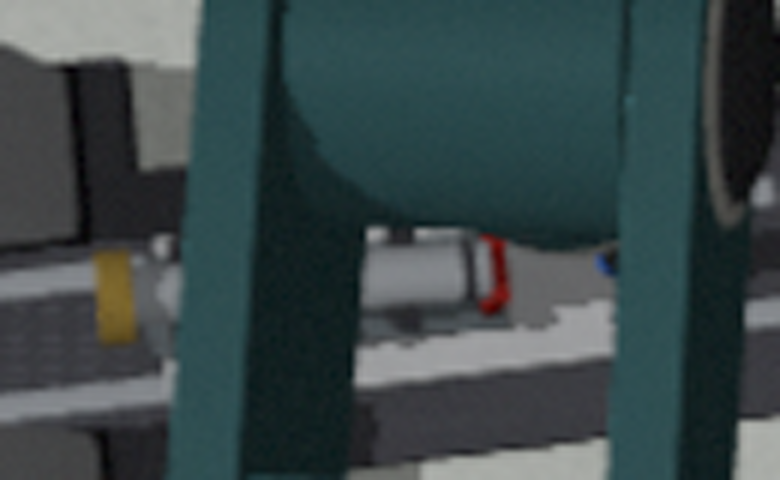

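Call:
{"method": "drive_tool", "body": {"plan": [{"wx": 0,"wy": 0,"wz": 0,"dx": -0.001,"dy": 0,"dz": -0.03,"jaw": 0.0},{"wx": 0,"wy": 0,"wz": 0,"dx": -0.001,"dy": 0,"dz": -0.065,"jaw": 0.0},{"wx": 0,"wy": 0,"wz": 0,"dx": -0.001,"dy": 0,"dz": -0.1,"jaw": 0.0},{"wx": 0,"wy": 0,"wz": 0,"dx": -0.001,"dy": 0,"dz": -0.125,"jaw": 0.0},{"wx": 0,"wy": 0,"wz": 0,"dx": -0.001,"dy": 0,"dz": -0.136,"jaw": 0.0}]}}

```text
clock: 13.33
tool_pos: [0.5656, -0.0068, 0.0587]
tool_rot: [-179.9, -0.1, 6.1]
ft_force: [-0.6, -0.0, -0.6]
grip_width: -0.0002
```

Call:
{"method": "drive_tool", "body": {"plan": [{"wx": 0,"wy": 0,"wz": 0,"dx": -0.0005,"dy": 0.005,"dz": 0,"jaw": 0.0},{"wx": 0,"wy": 0,"wz": 0,"dx": -0.001,"dy": 0.01,"dz": 0,"jaw": 0.0},{"wx": 0,"wy": 0,"wz": 0,"dx": -0.0015,"dy": 0.014,"dz": 0,"jaw": 0.0},{"wx": 0,"wy": 0,"wz": 0,"dx": -0.0015,"dy": 0.016,"dz": 0,"jaw": 0.0}]}}

```text
clock: 13.67
tool_pos: [0.5649, 0.0102, 0.0607]
tool_rot: [-179.9, -0.3, 6.1]
ft_force: [-0.2, 0.3, 0.8]
grip_width: 0.0004
```

```bash
python3 - <<'E'
from tgt import *
from cell import manip
snap("10"); st=manip.read_state(); print(st["tool_pos"],st["tool_rot"],st["grip_width"],st["ft_force"])
crop("scene10",300,140,120,85,6,"pics/s10.png")
E
```

```text
[0.56475229 0.00983487 0.06019408] [-179.95194478   -0.23707877    6.131838  ] -8.408621911687614e-06 [ 0.37697445 -0.00623414 -0.11779718]
```

View pics/s10.png

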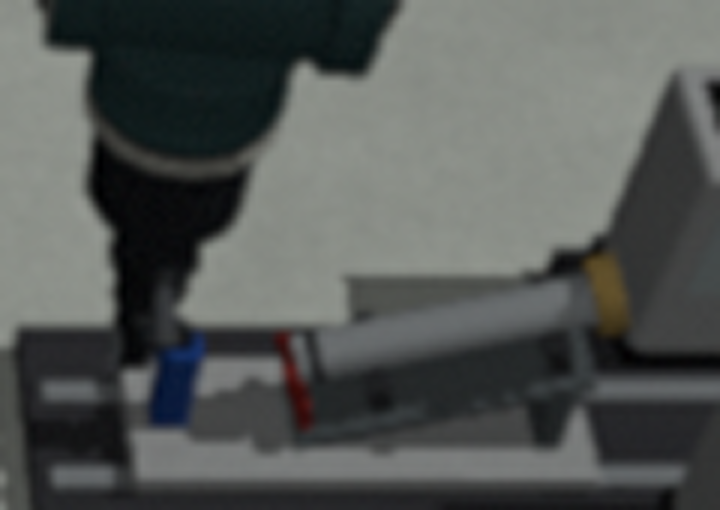

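Call:
{"method": "drive_tool", "body": {"plan": [{"wx": 0,"wy": 0,"wz": 0,"dx": -0.0002,"dy": 0.002,"dz": 0,"jaw": 0.0},{"wx": 0,"wy": 0,"wz": 0,"dx": -0.0004,"dy": 0.004,"dz": 0,"jaw": 0.0},{"wx": 0,"wy": 0,"wz": 0,"dx": -0.0006,"dy": 0.006,"dz": 0,"jaw": 0.0},{"wx": 0,"wy": 0,"wz": 0,"dx": -0.0009,"dy": 0.008,"dz": 0,"jaw": 0.0},{"wx": 0,"wy": 0,"wz": 0,"dx": -0.0011,"dy": 0.01,"dz": 0,"jaw": 0.0}]}}

```text
clock: 14.18
tool_pos: [0.5639, 0.0198, 0.0605]
tool_rot: [-180.0, -0.3, 6.1]
ft_force: [0.4, -2.6, 2.8]
grip_width: -0.0005
```

Call:
{"method": "drive_tool", "body": {"plan": [{"wx": 0,"wy": 0,"wz": 0,"dx": -0.0003,"dy": 0.003,"dz": 0,"jaw": 0.0},{"wx": 0,"wy": 0,"wz": 0,"dx": -0.0006,"dy": 0.006,"dz": 0,"jaw": 0.0},{"wx": 0,"wy": 0,"wz": 0,"dx": -0.001,"dy": 0.009,"dz": 0,"jaw": 0.0},{"wx": 0,"wy": 0,"wz": 0,"dx": -0.0013,"dy": 0.012,"dz": 0,"jaw": 0.0},{"wx": 0,"wy": 0,"wz": 0,"dx": -0.0016,"dy": 0.015,"dz": 0,"jaw": 0.0}]}}

```text
clock: 14.6
tool_pos: [0.5622, 0.0351, 0.0605]
tool_rot: [-180.0, -0.3, 6.1]
ft_force: [-0.3, -2.1, 1.8]
grip_width: -0.0002
```

```bash
python3 - <<'E'
from tgt import *
from cell import manip
snap("11"); st=manip.read_state(); print(st["tool_pos"],st["tool_rot"],st["grip_width"],st["ft_force"])
crop("scene11",300,140,120,85,6,"pics/s11.png")
crop("top11",30,140,170,100,4,"pics/t11.png")
E
```

```text
[0.56210337 0.03544576 0.06036033] [-179.9445484    -0.25768109    6.14849591] 0.0003467949381199158 [-0.62623879  0.50023262 -0.0833281 ]
```

View pics/s11.png

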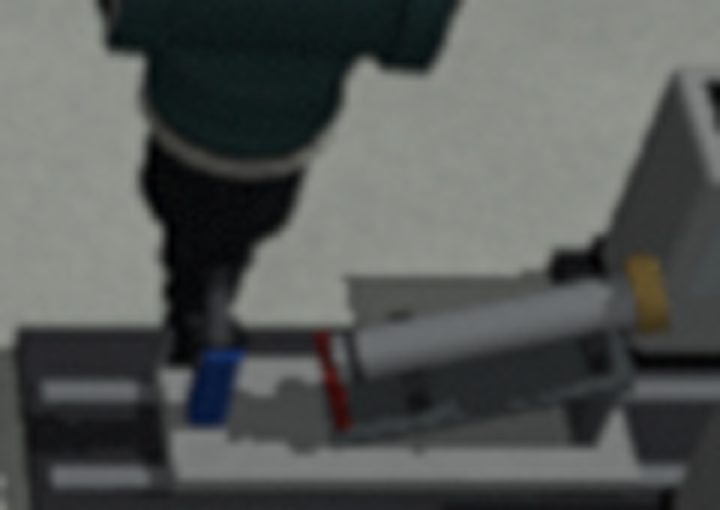

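View pics/t11.png

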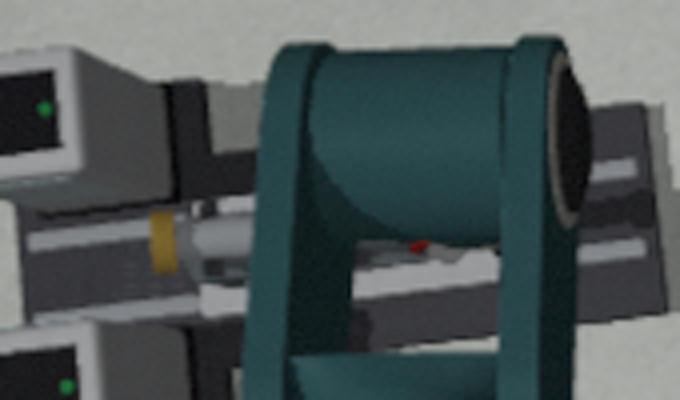

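Call:
{"method": "drive_tool", "body": {"plan": [{"wx": 0,"wy": 0,"wz": 0,"dx": -0.0003,"dy": 0.003,"dz": 0,"jaw": 0.0},{"wx": 0,"wy": 0,"wz": 0,"dx": -0.0008,"dy": 0.007,"dz": 0,"jaw": 0.0},{"wx": 0,"wy": 0,"wz": 0,"dx": -0.0012,"dy": 0.011,"dz": 0,"jaw": 0.0},{"wx": 0,"wy": 0,"wz": 0,"dx": -0.0016,"dy": 0.015,"dz": 0,"jaw": 0.0},{"wx": 0,"wy": 0,"wz": 0,"dx": -0.002,"dy": 0.019,"dz": 0,"jaw": 0.0}]}}

```text
clock: 15.12
tool_pos: [0.5599, 0.0549, 0.0603]
tool_rot: [-179.9, -0.2, 6.2]
ft_force: [0.0, -3.5, 0.2]
grip_width: -0.0002
```

Call:
{"method": "drive_tool", "body": {"plan": [{"wx": 0,"wy": 0,"wz": 0,"dx": -0.0004,"dy": 0.004,"dz": 0,"jaw": 0.0},{"wx": 0,"wy": 0,"wz": 0,"dx": -0.0009,"dy": 0.008,"dz": 0,"jaw": 0.0},{"wx": 0,"wy": 0,"wz": 0,"dx": -0.0013,"dy": 0.012,"dz": 0,"jaw": 0.0},{"wx": 0,"wy": 0,"wz": 0,"dx": -0.0017,"dy": 0.016,"dz": 0,"jaw": 0.0},{"wx": 0,"wy": 0,"wz": 0,"dx": -0.0021,"dy": 0.02,"dz": 0,"jaw": 0.0}]}}

```text
clock: 15.53
tool_pos: [0.5577, 0.0753, 0.0603]
tool_rot: [-179.9, -0.2, 6.2]
ft_force: [-1.1, -2.9, 1.4]
grip_width: 0.0001
```

```bash
python3 - <<'E'
from tgt import *
from cell import manip
snap("12"); st=manip.read_state(); print(st["tool_pos"],st["tool_rot"],st["grip_width"],st["ft_force"])
crop("scene12",300,140,140,85,5,"pics/s12.png")
E
```

```text
[0.55775273 0.07564398 0.0602488 ] [-179.9177665    -0.24246827    6.18088377] 0.00026298593018420384 [-0.05792295  0.72659117  0.04194474]
```

View pics/s12.png

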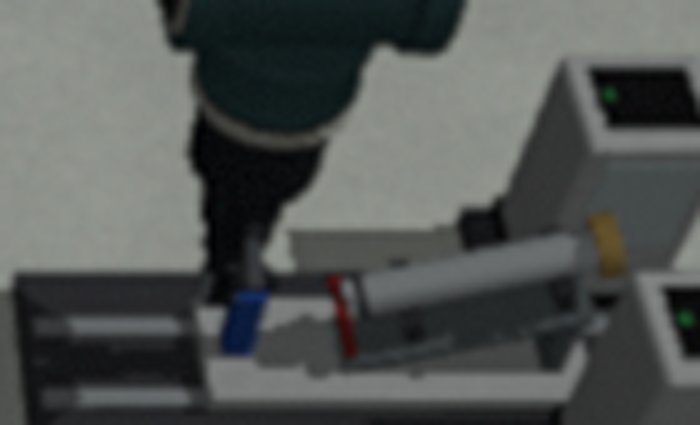

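Call:
{"method": "drive_tool", "body": {"plan": [{"wx": 0,"wy": 0,"wz": 0,"dx": -0.0004,"dy": 0.003,"dz": 0,"jaw": 0.0},{"wx": 0,"wy": 0,"wz": 0,"dx": -0.0007,"dy": 0.0065,"dz": 0,"jaw": 0.0},{"wx": 0,"wy": 0,"wz": 0,"dx": -0.0011,"dy": 0.01,"dz": 0,"jaw": 0.0},{"wx": 0,"wy": 0,"wz": 0,"dx": -0.0014,"dy": 0.0135,"dz": 0,"jaw": 0.0},{"wx": 0,"wy": 0,"wz": 0,"dx": -0.0018,"dy": 0.017,"dz": 0,"jaw": 0.0}]}}

```text
clock: 16.05
tool_pos: [0.5559, 0.093, 0.0603]
tool_rot: [-179.9, -0.2, 6.2]
ft_force: [-0.1, -3.5, 0.2]
grip_width: -0.0003
```

Call:
{"method": "drive_tool", "body": {"plan": [{"wx": 0,"wy": 0,"wz": 0,"dx": -0.0003,"dy": 0.0025,"dz": 0,"jaw": 0.0},{"wx": 0,"wy": 0,"wz": 0,"dx": -0.0005,"dy": 0.005,"dz": 0,"jaw": 0.0},{"wx": 0,"wy": 0,"wz": 0,"dx": -0.0008,"dy": 0.0075,"dz": 0,"jaw": 0.0},{"wx": 0,"wy": 0,"wz": 0,"dx": -0.0011,"dy": 0.01,"dz": 0,"jaw": 0.0}]}}

```text
clock: 16.38
tool_pos: [0.5547, 0.1032, 0.0602]
tool_rot: [-179.9, -0.2, 6.2]
ft_force: [-0.7, -2.0, 1.4]
grip_width: -0.0002
```

Call:
{"method": "drive_tool", "body": {"plan": [{"wx": 0,"wy": 0,"wz": 0,"dx": -0.0003,"dy": 0.0025,"dz": 0,"jaw": 0.0},{"wx": 0,"wy": 0,"wz": 0,"dx": -0.0005,"dy": 0.005,"dz": 0,"jaw": 0.0},{"wx": 0,"wy": 0,"wz": 0,"dx": -0.0008,"dy": 0.0075,"dz": 0,"jaw": 0.0},{"wx": 0,"wy": 0,"wz": 0,"dx": -0.0011,"dy": 0.01,"dz": 0,"jaw": 0.0}]}}

```text
clock: 16.72
tool_pos: [0.554, 0.1095, 0.0603]
tool_rot: [179.6, -0.2, 6.2]
ft_force: [3.3, -55.9, 4.5]
grip_width: -0.0001
```

```bash
python3 - <<'E'
from tgt import *
from cell import manip
snap("13"); st=manip.read_state(); print(st["tool_pos"],st["tool_rot"],st["grip_width"],st["ft_force"])
crop("scene13",300,140,140,85,5,"pics/s13.png")
E
```

```text
[0.55404395 0.10931106 0.06029341] [179.61583905  -0.21324395   6.12944168] -0.00013261639495763366 [  1.24055458 -37.48671471   3.98088566]
```

View pics/s13.png

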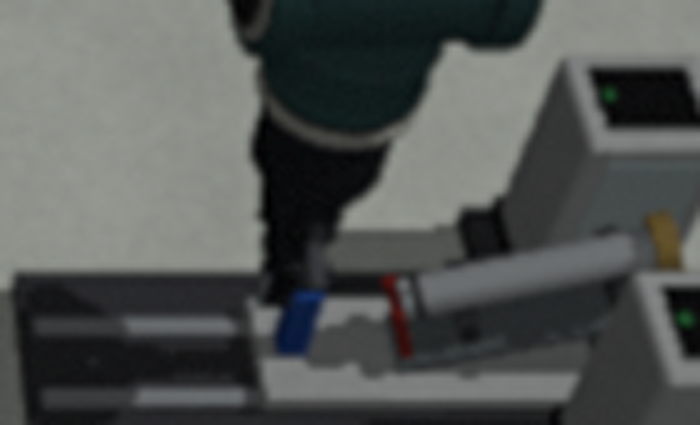

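Call:
{"method": "drive_tool", "body": {"plan": [{"wx": 0,"wy": 0,"wz": 0,"dx": 0.0005,"dy": -0.004,"dz": 0,"jaw": 0.0},{"wx": 0,"wy": 0,"wz": 0,"dx": 0.0015,"dy": -0.014,"dz": 0,"jaw": 0.0},{"wx": 0,"wy": 0,"wz": 0,"dx": 0.003,"dy": -0.03,"dz": 0.01,"jaw": 0.0},{"wx": 0,"wy": 0,"wz": 0,"dx": 0.005,"dy": -0.05,"dz": 0.03,"jaw": 0.0},{"wx": 0,"wy": 0,"wz": 0,"dx": 0.007,"dy": -0.07,"dz": 0.06,"jaw": 0.0}]}}

```text
clock: 17.23
tool_pos: [0.5599, 0.0388, 0.1186]
tool_rot: [179.7, 0.0, 6.2]
ft_force: [0.6, -0.8, -1.1]
grip_width: -0.0
```

Call:
{"method": "drive_tool", "body": {"plan": [{"wx": 0,"wy": 0,"wz": 0,"dx": 0,"dy": -0.03,"dz": 0.02,"jaw": 0.0},{"wx": 0,"wy": 0,"wz": 0,"dx": 0,"dy": -0.07,"dz": 0.04,"jaw": 0.0},{"wx": 0,"wy": 0,"wz": 0,"dx": -0.02,"dy": -0.105,"dz": 0.05,"jaw": 0.0},{"wx": 0,"wy": 0,"wz": 0,"dx": -0.04,"dy": -0.14,"dz": 0.06,"jaw": 0.0},{"wx": 0,"wy": 0,"wz": 0,"dx": -0.06,"dy": -0.175,"dz": 0.07,"jaw": 0.0}]}}

```text
clock: 17.65
tool_pos: [0.5, -0.1355, 0.1886]
tool_rot: [179.7, -0.0, 6.2]
ft_force: [0.2, -0.3, 0.2]
grip_width: 0.0001
```

```bash
python3 - <<'E'
from tgt import *
from cell import manip
snap("14"); st=manip.read_state(); print(st["tool_pos"],st["tool_rot"],st["grip_width"],st["ft_force"])
crop("scene14",300,130,140,100,5,"pics/s14.png");crop("top14",10,140,195,125,4,"pics/t14.png")
for n in("top14","scene14"):
    cv2.imwrite(f"pics/{n}.png",load(n)[0][:,:,::-1])
E
```

```text
[ 0.4994789  -0.13818412  0.19012458] [ 1.79608103e+02 -1.46117170e-01  5.94884252e+00] -0.00015663097768953444 [0.17489566 0.67016814 0.28848177]
```

View pics/s14.png

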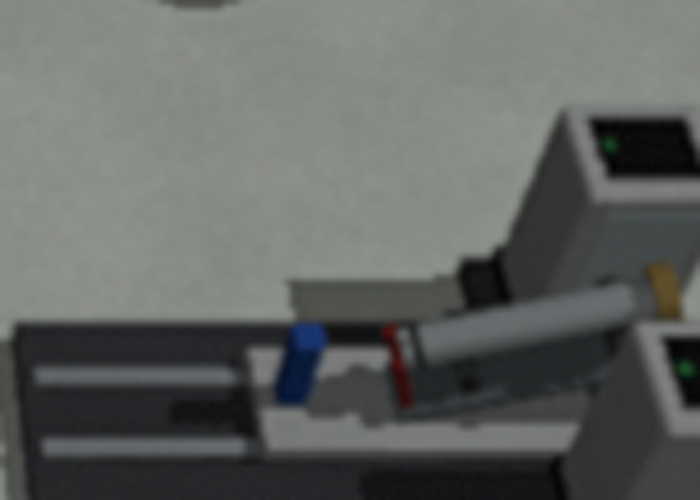

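View pics/t14.png

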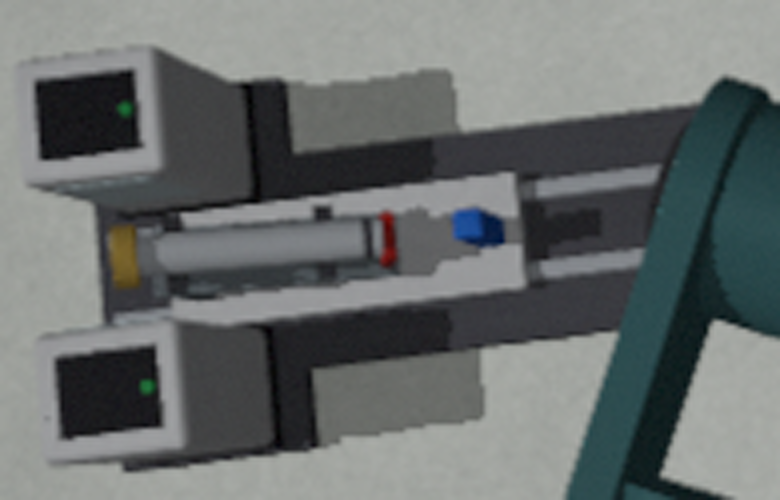

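View pics/top14.png

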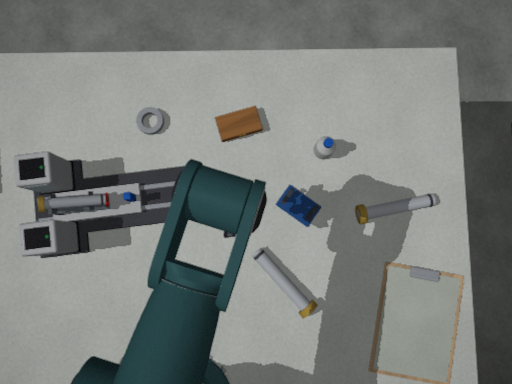

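```bash
python3 - <<'E'
from tgt import *
def cm(n,lo,hi,box):
    C=load(n);h=cv2.cvtColor(C[0],cv2.COLOR_RGB2HSV);m=cv2.inRange(h,lo,hi);x0,y0,x1,y1=box
    y,x=np.nonzero(m[y0:y1,x0:x1]);return np.array([x.mean()+x0,y.mean()+y0]),len(x),C
u=np.array([-.1063,.9943,0])
for n,b in(("top0",(150,180,180,205)),("top14",(118,180,145,210))):
    p,k,C=cm(n,(100,110,40),(125,255,255),b);P=plane(p,.08,*C[1:])[0];print(n,p,k,P,P@u)
ct,k,T=cm("top14",(12,90,50),(35,255,255),(30,180,60,225)); print(k,plane(ct,.110+.073*np.sin(np.radians(20))+.005,*T[1:]))
# stop and plain-end profile along axis
f=T[0]; 
for r in(197,199,201): print(r,f[r,94:112].tolist())
R=target([0,0,0])[2]
# line of shaft: collar vs handle lateral
E
```

```text
top0 [163.37078652 192.20224719] 89 [0.56175818 0.03401696 0.08      ] -0.02589183085837721
top14 [128.98958333 196.46875   ] 96 [0.55198057 0.12420638 0.08      ] 0.06482286800737448
97 [[0.53078642 0.32768173 0.13996747]]
197 [[118, 120, 123], [118, 122, 125], [117, 120, 124], [119, 121, 125], [120, 123, 127], [119, 122, 126], [94, 96, 99], [54, 53, 58], [58, 58, 63], [105, 108, 112], [125, 128, 132], [103, 92, 95], [79, 19, 20], [79, 13, 12], [69, 44, 44], [85, 84, 85], [97, 98, 100], [97, 97, 99]]
199 [[125, 129, 132], [126, 129, 132], [127, 131, 133], [126, 129, 132], [127, 130, 133], [126, 129, 133], [108, 111, 114], [68, 67, 71], [44, 42, 48], [105, 107, 111], [125, 128, 132], [101, 92, 95], [79, 29, 27], [79, 14, 10], [68, 30, 29], [83, 79, 81], [93, 95, 97], [94, 96, 97]]
201 [[123, 127, 130], [123, 126, 130], [122, 126, 130], [123, 126, 130], [121, 123, 128], [121, 126, 128], [108, 111, 113], [73, 74, 78], [42, 43, 46], [100, 103, 106], [120, 124, 128], [102, 93, 95], [82, 35, 36], [80, 15, 14], [74, 30, 31], [86, 79, 80], [93, 95, 95], [93, 95, 95]]
```

```bash
python3 - <<'E'
from cell import order,manip
print(manip.read_state()["clock"]); print(order.close_job())
E
```

```text
17.75
the job is handed in; nothing more can be done
None
```

The shaft is lying in the V supports with its collar uphill and its plain end against the red stop. The carriage is pushed home, and I handed the job in at 17.75 s. The interface gave no verdict.

**What I did:**
- **Pick:** I gripped the smallest collared shaft at its middle in the blue stand and lifted it.
- **Placing:** I tilted it 20°, lowered it into the V supports until the force reading showed contact, then slid it down to the stop. That contact nudged the carriage outward by a millimetre or so. I then released it and backed away along the slope normal.
- **Push:** I pushed the handle with closed fingers until it hit a hard stop, then moved the arm clear.

**Last checks:**
- **Seating:** The top view shows the shaft touching the stop with no visible gap. The collar's sideways offset is within about 1 mm of my estimate of the rest's centre line.
- **Carriage:** The handle moved about 91 mm from where it started. I judge it fully home from that and from hitting the hard stop; I could not read the joint value.
- **Bystanders:** The ring, case and bottle look undisturbed by eye in the top view; I did not measure them.

**Not so clean:**
- **Peak force:** The push on the handle reached about 56 N at the hard stop, higher than intended but under the 120 N wrist limit.
- **Rest estimate:** My image estimates of the rest's position disagreed by about 3 mm, so I set the final position along the slope by contact with the stop.
- **Stand estimate:** My image estimate of the shaft's position in the stand was about 2.5 mm off sideways, which I corrected at the grip.

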